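# Warm the club lunch tins

### The arm

A 6-joint arm with a two-finger parallel gripper is mounted at the origin on the work surface. World frame = base frame: x ahead of the robot, y to its left, z up, the work surface at z = 0. Lengths are in m, angles in degrees, forces in N, time in s.
With the tool pointing down it reaches from about 0.25 to 0.725 m from the base axis. Payload 9.7 kg.
Tool frame: the origin (TCP) lies between the finger pads; the fingertips stand bot.tcp_to_tips ahead of it and the grasp point (between the pads) lies 2 mm behind it (bot.tcp_to_tips is the distance from the TCP to the fingertips, in m); z points along the fingers, y is the line along which they close (so a half turn about z gives the same grasp; the last joint's range is limited). The gripper opens to 85 mm and grips with 20 to 120 N. Pads are 22 mm wide; open, the fingers measure 114 mm over their backs; the gripper's body (76 mm by 85 mm) begins 54 mm behind the grasp point. The pads swing forward as they close: fully open they stand 13 mm farther back than shut.
Start: joints at [-65.947, 4.979, 10.078, 95.1, 0, 90], TCP at [0.224, -0.502, 0.248] pointing down, gripper open.
Joint ranges: [-179.16, 179.16], [-48.56, 103.87], [-65.8, 70.77], [-126.05, 130.52], [-82.76, 87.17], [-180, 180]. Speed limits (degrees/s): [127.2, 127.2, 147.25, 180, 180, 180].

### API

Orientations are given as [roll, pitch, yaw] about the fixed x, y, z axes, in that order (R = Rz(yaw) Ry(pitch) Rx(roll)).
In Python, from workcell import sensors, camera, camera_params, bot gives the robot as it stands.
- The arm moves only by the tool apply_moves, never from a script. Its argument "motion" is a list of rows, each an object with "jaw": the opening, from -1 (shut) to 1 (fully open); "xyz": the shift along the tool's x, y, z in mm, a list of three; "twist": the turn about the tool's z in rad. A call has 1 to 5 rows; each row is the pose to reach, as a shift and turn from the pose commanded when the call began, along the tool's axes at that moment; what a row does not reach only later rows make up. A row lasts 1/8 s, in which the tool goes at most 62.5 mm and 10.7 degrees, less where a joint would pass 70% of its speed; a pose out of reach is approached as far as the arm can. A call with a gripper value outside its range is refused whole. The fingers move at their own pace and stop on an object; "grip_force" is the grip in N (left out, the last holds). Time passes only in rows, so rows that repeat a pose let the fingers close. It gives the time, the measured TCP pose, the force, the opening and the grip force at its end, in the units of the state.
- sensors.get_obs(): the state, without advancing time (a new reading comes with each control period).
- camera(name): name is "side" or "top" or "wrist"; returns (picture, depth): 480x640x3 uint8, red, green, blue; 480x640 float32, m along the optical axis (not along the pixel's ray), 0 where there is no reading.
- camera_params(name): a dict with "mtx" (3x3 intrinsics, pixels), "rvec" (rotation vector, rad) and "tvec" (3), from world to camera coordinates, as OpenCV has them. Camera axes: x right, y down, z forward; pixel columns grow to the right and rows downward; lengths in m; the calibration is good to about 2 mm. A picture is of the moment at which its call begins: read the wrist's pose just before it. camera_params takes no time and is no camera call; for the wrist camera it gives the pose at the moment of the call.
- bot.job_done(): hands the job in; it is judged then, once.
The state is a dict: "time": time; "q": joint angles; "qd": joint speeds; "joint_efforts": joint torques, N m; "ee_pos": TCP position; "tcp_rot": TCP orientation; "wrist_force": force on the tool from outside, world axes, zero at the start; "torque": the same for the moment, N m; "opening": finger opening in m; "grasp_force": force on a finger pad.
Only numpy, scipy, OpenCV 4.12 (cv2) and the standard library are available. Lean on these libraries where they do the work, as an engineer would, in place of code of your own. Each camera call takes 0.05 s, during which the arm holds its last target. There are 200 camera calls.

### The job

Set every lunch tin there is (three to five of them, each carried by the ridge on its lid) upright and flat on the raised plate of the food warmer, inside its lip. Then lower the hinged cover gently until it is fully down, and only then press the keys of the separate key pod right down, one at a time, in this order: the big round key, the square key, the small round key, the wide bar key. Leave the mug and the cheese standing in front of the warmer where they are, and leave the cover down with all the tins under it and all keys up.

Things in the scene. Friction and masses are not known exactly. Their poses are not given: they have to be found in the camera images.
- tin1: closed oblong metal lunch tin, 90 mm long (its x axis) by 46 mm wide (y) by 36 mm tall, 220 g, with an upright black grip ridge 56 mm long (x), 14 mm thick (y) and 24 mm high on the middle of its lid (top at 60 mm). Origin at the centre of its underside, z up. May be absent
- tin2: closed oblong metal lunch tin, 90 mm long (its x axis) by 46 mm wide (y) by 36 mm tall, 220 g, with an upright black grip ridge 56 mm long (x), 14 mm thick (y) and 24 mm high on the middle of its lid (top at 60 mm). Origin at the centre of its underside, z up. May be absent
- tin3: closed oblong metal lunch tin, 90 mm long (its x axis) by 46 mm wide (y) by 36 mm tall, 220 g, with an upright black grip ridge 56 mm long (x), 14 mm thick (y) and 24 mm high on the middle of its lid (top at 60 mm). Origin at the centre of its underside, z up. May be absent
- tin4: closed oblong metal lunch tin, 90 mm long (its x axis) by 46 mm wide (y) by 36 mm tall, 220 g, with an upright black grip ridge 56 mm long (x), 14 mm thick (y) and 24 mm high on the middle of its lid (top at 60 mm). Origin at the centre of its underside, z up. May be absent
- tin5: closed oblong metal lunch tin, 90 mm long (its x axis) by 46 mm wide (y) by 36 mm tall, 220 g, with an upright black grip ridge 56 mm long (x), 14 mm thick (y) and 24 mm high on the middle of its lid (top at 60 mm). Origin at the centre of its underside, z up. May be absent
- plate (a point): centre of the warmer's plate, on its upper face, 50 mm above the table. x points away from the robot towards the hinge, y along the plate, z up. The warmer is a grey block 150 mm (x) by 340 mm (y), fixed; the plate inside the lip measures 130 by 320 mm; the lip is 10 mm thick and stands 8 mm above the plate. Five tins fit side by side, their length along x, 62 mm apart
- cover (a joint): angle of the warmer's cover, rad: 0 fully down, grows as it opens, at most 1.7; it starts open, near upright. Stiff hinge: it stays where it is left (about 4 N at the bar moves it). The cover is a box-shaped hood, open below, 168 mm long from the hinge, 340 mm wide, 72 mm tall, with a clear top
- cover_hinge (a point): point on the hinge axis of the cover, middle of its length, 52 mm above the table; the axis is the y axis of this frame
- cover_grip (a point): middle of the cover's handle bar, a black round bar 12 mm thick and 140 mm long, parallel to the hinge axis, 43 mm out from the front wall of the cover (30 mm clear gap or more behind it), near its top edge. With the cover down it lies 211 mm from the hinge axis towards the robot and 66 mm above the axis; it swings about the hinge with the cover
- key_big_top (a point): centre of the top face of the big round key (42 mm across, at the +x end of the pod) when up, 50 mm above the table; moves with the key. Its axes are those of the pod: x towards the big-key end, y across the pod, z up
- key_round_top (a point): centre of the top face of the small round key (26 mm across, next to the big one, 50 mm from it) when up, 50 mm above the table; moves with the key. Its axes are those of the pod: x towards the big-key end, y across the pod, z up
- key_square_top (a point): centre of the top face of the square key (24 mm, 47 mm from the small round one) when up, 50 mm above the table; moves with the key. Its axes are those of the pod: x towards the big-key end, y across the pod, z up
- key_bar_top (a point): centre of the top face of the wide bar key (22 by 62 mm, at the -x end of the pod, 49 mm from the square one) when up, 50 mm above the table; moves with the key. Its axes are those of the pod: x towards the big-key end, y across the pod, z up
- key_big (a joint): Travel of the big round key. It goes straight down 6 mm: joint value 0 up, 0.006 fully down (about 5 N)
- key_round (a joint): Travel of the small round key. It goes straight down 6 mm: joint value 0 up, 0.006 fully down (about 5 N)
- key_square (a joint): Travel of the square key. It goes straight down 6 mm: joint value 0 up, 0.006 fully down (about 5 N)
- key_bar (a joint): Travel of the wide bar key. It goes straight down 6 mm: joint value 0 up, 0.006 fully down (about 5 N)
- pod: key pod, a fixed white box 210 mm long (x) by 85 mm (y) by 40 mm tall with four keys in a row along its top, standing beside the warmer on either side. Origin at the centre of its underside
- board: fixed wooden board 260 (x) by 250 (y) by 6 mm, on which the tins start, on the other side of the warmer. Origin at the centre of its underside
- cup: bystander: squat white mug without a handle, 72 mm across, 70 mm tall, in front of the warmer, origin at the centre of its underside
- cheese: bystander: round cheese, 92 mm across, 36 mm tall, in front of the warmer, origin at the centre of its underside
Things that resemble listed ones, but are neither listed nor needed, are in the scene too. Leave any red look-alike of the tin1 alone.

How it is judged (in metres and radians):
On the way, in this order (a step that is already met when the one before it is completed fails the run):
1. every tin stands on the plate, let go of (x of tin1 in the frame of plate between -0.045 and 0.045 m and y of tin1 in the frame of plate between -0.15 and 0.15 m and z of tin1 in the frame of plate between -0.006 and 0.006 m and angle between each of tin1, tin2, tin3, tin4, tin5's own z axis and vertical below 0.12 rad and contact force between each of tin1, tin2, tin3, tin4, tin5 and the fingers below 0.3 N and x of tin2 in the frame of plate between -0.045 and 0.045 m and y of tin2 in the frame of plate between -0.15 and 0.15 m and z of tin2 in the frame of plate between -0.006 and 0.006 m and x of tin3 in the frame of plate between -0.045 and 0.045 m and y of tin3 in the frame of plate between -0.15 and 0.15 m and z of tin3 in the frame of plate between -0.006 and 0.006 m and x of tin4 in the frame of plate between -0.045 and 0.045 m and y of tin4 in the frame of plate between -0.15 and 0.15 m and z of tin4 in the frame of plate between -0.006 and 0.006 m and x of tin5 in the frame of plate between -0.045 and 0.045 m and y of tin5 in the frame of plate between -0.15 and 0.15 m and z of tin5 in the frame of plate between -0.006 and 0.006 m), for 0.2 s.
2. the cover is fully down (value of joint cover below 0.03 rad), for 0.2 s.
3. the big round key is pressed down (value of joint key_big above 0.004 m), for 0.02 s.
4. the square key is pressed down (value of joint key_square above 0.004 m), for 0.02 s.
5. the small round key is pressed down (value of joint key_round above 0.004 m), for 0.02 s.
6. the wide bar key is pressed down (value of joint key_bar above 0.004 m), for 0.02 s.
At the end, for the whole second after the job is handed in: Every tin present stands upright (within 7 degrees) on the plate inside the lip (underside within 6 mm of the plate's face), at rest; the cover is down (under 0.03 rad); all keys are up (within 2 mm) (all of step 1 and value of joint cover below 0.03 rad and linear speed of each of tin1, tin2, tin3, tin4, tin5 below 0.02 m/s and value of joint each of key_big, key_round, key_square, key_bar below 0.002 m); the robot touches nothing.
It fails at once if a key is pressed (over 3 mm) while the cover is not down (over 0.06 rad) (value of joint cover above 0.06 rad and value of joint any of key_big, key_round, key_square, key_bar above 0.003 m).
It fails at once if two keys are pressed (over 3 mm) at once (value of joint each of key_big, key_round above 0.003 m or value of joint each of key_big, key_square above 0.003 m or value of joint each of key_big, key_bar above 0.003 m or value of joint each of key_round, key_square above 0.003 m or value of joint each of key_round, key_bar above 0.003 m or value of joint each of key_square, key_bar above 0.003 m).
It fails at once if the cover is slammed (faster than 1.2 rad/s when nearly down) (value of joint cover below 0.08 rad and velocity of joint cover below -1.2 rad/s).
It fails at once if the mug or the cheese is moved over 40 mm (distance of any of cup, cheese from where it was at the start of the episode above 0.04 m).
Of tin1, tin2, tin3, tin4, tin5 only 3 to 5 are there at a start; the rules pass over those that are not, and their reading is None.
At some moment in a run one of tin1, tin2, tin3, tin4, tin5 may be knocked a few centimetres aside while the robot is not near it.
Once in a run the grip may slacken for a moment while it holds something.
It also fails if it takes over 210 s, if anything falls off the work surface, if the arm or the gripper's body presses on something with over 40 N, if the wrist force passes 120 N, or if a joint passes its speed limit or range.

## Working session

There is one attempt and no reset: what is moved stays moved. The work goes in short steps, Python scripts to look and compute and a tool call to move; the robot and the scene stay as the last step left them, time stands still between calls to the robot, and variables do not carry over. Pictures are saved under pics/ and viewed, at most 14 in all, crops included, and the job is handed in when it is done.

Besides the shell and the picture viewer there is one more tool, called after "Request:" as name(argument=value, ...), one argument or row to a line, values as JSON. apply_moves: Moves the arm, as the interface text tells. Its arguments: {"type":"object","properties":{"motion":{"type":"array","items":{"type":"object","properties":{"jaw":{"type":"number"},"xyz":{"type":"array","items":{"type":"number"}},"twist":{"type":"number"}}}},"grip_force":{"type":"number"}},"required":["motion"]}

```bash
ls; mkdir -p pics; cat > h.py <<'E'
import numpy as np, cv2
from workcell import sensors, camera, camera_params, bot
def par(n):
    p=camera_params(n); K=np.array(p["mtx"],float); R=cv2.Rodrigues(np.array(p["rvec"],float))[0]; t=np.array(p["tvec"],float).ravel()
    return K,R,t
def cloud(depth,P):
    K,R,t=P; v,u=np.indices(depth.shape)
    c=np.stack([(u-K[0,2])/K[0,0]*depth,(v-K[1,2])/K[1,1]*depth,depth],-1)
    return (c-t)@R
def ray(u,v,z,P):
    K,R,t=P; o=-R.T@t; d=R.T@np.linalg.inv(K)@np.array([u,v,1.]); return o+d*(z-o[2])/d[2]
def save(n,img): cv2.imwrite(f"pics/{n}.png",img[...,::-1])
E
python3 - <<'E'
from h import *
for n in ("top","side"):
    P=par(n); im,d=camera(n); np.savez(n+".npz",im=im,d=d,K=P[0],R=P[1],t=P[2]); save(n+"0",im); print(n,-P[1].T@P[2])
s=sensors.get_obs(); print(s, bot.tcp_to_tips)
E
```

```text
pics
top [0.41012588 0.02148013 1.11644675]
side [0.3230987  1.01662844 0.98277018]
{'time': 0.1, 'q': array([-6.59486501e+01,  5.00749820e+00,  1.00382936e+01,  9.51000363e+01,
        2.03075701e-04,  8.99998371e+01]), 'qd': array([-1.09577828e-05, -1.49440373e-01,  1.30033199e-01, -5.97704706e-02,
        9.79407461e-02,  1.31221483e-02]), 'joint_efforts': array([ 1.39557684e-03, -5.21562624e+01,  4.65652227e+01,  1.60771050e-02,
        1.25976512e-04, -1.66748987e-05]), 'ee_pos': array([ 0.22407735, -0.50207215,  0.24765201]), 'tcp_rot': array([-1.79930759e+02, -2.03272417e-04,  2.40515126e+01]), 'wrist_force': array([-0.64029213,  0.11356093, -0.48477644]), 'torque': array([-0.00560091,  0.01195955, -0.01112038]), 'grasp_force': 0.0, 'opening': 0.08534998400823256} 0.017
```

View pics/top0.png

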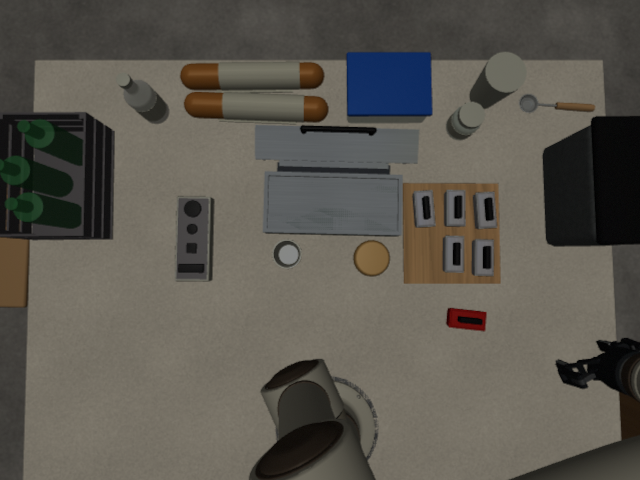

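View pics/side0.png

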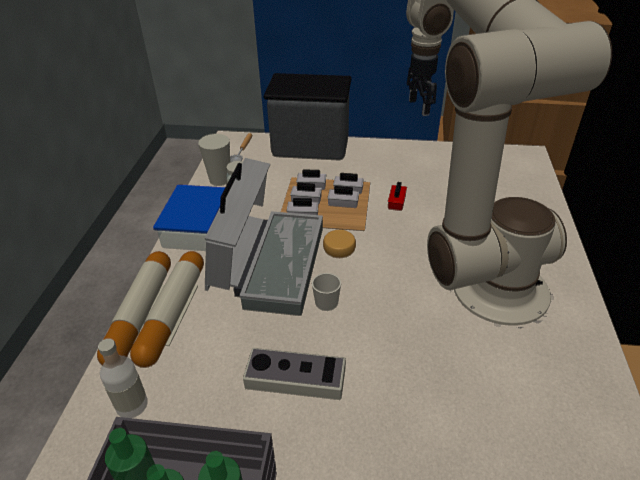

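The top view shows five grey tins with black ridges on the board: (424,209), (455,208), (485,210), (454,254) and (484,257). The look-alike is the red tin at (467,319), which I'll leave alone. The pod is at (193,240) with the big key away from the robot, the warmer plate is at (334,203), the handle bar at (338,130), the mug at (287,253) and the cheese at (371,258).

```bash
cat > m.py <<'E'
from h import *
def tins(im,d,P,board=None,zr=(0.056,0.076),xr=(.2,.75),yr=(-.45,-.1)):
    C=cloud(d,P); g=im.max(-1)
    m=((g<60)&(C[...,2]>zr[0])&(C[...,2]<zr[1])&(C[...,0]>xr[0])&(C[...,0]<xr[1])&(C[...,1]>yr[0])&(C[...,1]<yr[1])).astype(np.uint8)
    n,l,s,c=cv2.connectedComponentsWithStats(m); out=[]
    for i in range(1,n):
        if s[i,4]<60: continue
        p=C[l==i]; r=cv2.minAreaRect(p[:,:2].astype(np.float32)*1000)
        (w,h),a=r[1],r[2]
        if w<h: a+=90
        out.append((np.round(r[0],1),np.round(r[1],1),round((a+90)%180-90,1),round(np.median(p[:,2])*1000,1),np.round(c[i])))
    return out
E
python3 - <<'E'
from m import *
z=np.load("top.npz"); im,d,P=z["im"],z["d"],(z["K"],z["R"],z["t"])
for t in tins(im,d,P): print(*t)
C=cloud(d,P)
# board / pod / warmer heights
for n,(x0,x1,y0,y1) in dict(plate=(270,395,178,228),pod=(180,208,198,278)).items():
    print(n,np.percentile(C[y0:y1,x0:x1,2],[5,50,95]))
# pod top
def rect(m,n):
    k,l,s,c=cv2.connectedComponentsWithStats(m.astype(np.uint8)); 
    for i in range(1,k):
        if s[i,4]>40:
            p=C[l==i]; r=cv2.minAreaRect(p[:,:2].astype(np.float32)*1000); print(n,np.round(r[0],1),np.round(r[1],1),round(r[2],1),np.round(np.median(p,0)*1000,1),s[i,4])
z3=C[...,2]; U,V=np.meshgrid(np.arange(640),np.arange(480))
reg=(U>165)&(U<225)&(V>185)&(V<290)
rect(reg&(z3>.03)&(z3<.06),"podtop")
rect(reg&(z3>.045)&(z3<.06),"key")
reg=(U>255)&(U<410)&(V>160)&(V<242)
rect(reg&(z3>.04)&(z3<.07),"warmer")
rect(reg&(z3>.0545)&(z3<.07),"lip")
rect((im.max(-1)<50)&(z3>.12)&(U>290)&(U<390)&(V<140)&(V>120),"bar")
for n,r in dict(mug=(270,302,238,270),cheese=(350,392,238,278)).items():
    rect((U>r[0])&(U<r[1])&(V>r[2])&(V<r[3])&(z3>.03),n)
rect((U>400)&(U<505)&(V>178)&(V<290)&(z3>.02),"tinblob")
E
```

```text
[ 547.2 -248.5] [54.7 13.3] 2.5 64.5 [426. 207.]
[ 547.1 -326.5] [12.9 54. ] -2.5 64.1 [458. 207.]
[ 541.3 -403.1] [54.8 14.8] 3.2 63.5 [489. 209.]
[ 432.8 -319.7] [12.5 51.5] -3.6 64.7 [457. 253.]
[ 423.6 -394.6] [13.1 53.9] -1.6 63.7 [487. 257.]
[ 269.5 -350.8] [53.9 13.6] 82.5 58.4 [471. 321.]
plate [0.04609526 0.04933144 0.05268978]
pod [0.03746914 0.04148853 0.05163072]
podtop [477.1 327.2] [ 86.3 208.5] 89.0 [476.  324.   40.9] 2955
key [549.5 325.5] [40.3 39.3] 89.0 [549.5 324.9  49.6] 225
key [501.2 326.4] [22.2 25.4] 0.8 [500.3 326.1  49.5] 87
key [454.8 327.2] [23.4 22.2] 88.8 [453.6 327.3  49.3] 93
key [407.3 329.9] [66.  24.3] 89.3 [405.  328.5  49.6] 231
warmer [574.4 -19.9] [340.8 179.6] 88.1 [571.3 -19.6  50.1] 9727
lip [658.2  27.5] [165.3  14.7] 88.1 [659.6  23.9  55.9] 190
lip [655.4 -79.7] [39.5 12.9] 89.3 [656.6 -79.8  55.8] 52
lip [ 652.6 -123. ] [42.4 12.9] 89.4 [ 655.4 -124.4   56.1] 55
lip [559.8 -19.3] [340.4 150.5] 88.1 [558.9 -20.2  57.4] 1498
bar [571.2  24.7] [138.5 290.9] 65.7 [675.2 -22.4 275.4] 443
mug [437.2  94.4] [69.7 69.7] 89.3 [438.7 101.7  65.8] 299
cheese [406.3 -75.7] [ 85.6 174.7] 23.8 [ 424.4 -115.4   35. ] 943
tinblob [ 549.2 -187.5] [  3.8 138.6] 88.6 [ 560.8 -187.3   57.4] 94
tinblob [ 507.1 -121.7] [ 99.6 331.3] 17.4 [ 545.  -243.7   41. ] 740
tinblob [ 507.1 -164.2] [ 99.  407.1] 13.9 [ 546.6 -322.2   40.6] 761
tinblob [ 501.9 -201. ] [ 94.5 472. ] 11.1 [ 540.5 -398.7   40.7] 755
tinblob [ 433.9 -162.8] [368.1  90.1] 89.5 [ 432.4 -315.3   40.9] 754
tinblob [ 438.5 -201.6] [440.4  91.4] 85.5 [ 421.9 -389.1   40.9] 762
```

Request:
apply_moves(
  motion=[
    {"xyz":[57,-14,0],"twist":0.1,"jaw":1},
    {"xyz":[113,-28,0],"twist":0.2,"jaw":1},
    {"xyz":[170,-42,0],"twist":0.3,"jaw":1},
    {"xyz":[227,-56,0],"twist":0.4,"jaw":1},
    {"xyz":[283,-71,0],"twist":0.42,"jaw":1},
  ],
  grip_force=50,
)

```text
time: 0.72
ee_pos: [0.4549, -0.3206, 0.2479]
tcp_rot: [-180.0, 0.0, -0.1]
wrist_force: [0.7, -1.0, -0.4]
opening: 0.0852
grasp_force: 0.0
```

Request:
apply_moves(
  motion=[
    {"xyz":[46,-36,0],"jaw":1},
    {"xyz":[92,-73,10],"jaw":1},
    {"xyz":[92,-73,70],"jaw":1},
    {"xyz":[92,-73,130],"jaw":1},
    {"xyz":[92,-73,150],"jaw":1},
  ],
)

```text
validation failed for argument at $.mo...
```

```bash
python3 - <<'E'
from h import *
im,d=camera("wrist"); save("w1",im); s=sensors.get_obs(); print(s["ee_pos"],s["tcp_rot"])
E
```

```text
[ 0.45898466 -0.31673485  0.24737022] [-1.79868091e+02 -6.03383897e-02  8.31575933e-02]
```

View pics/w1.png

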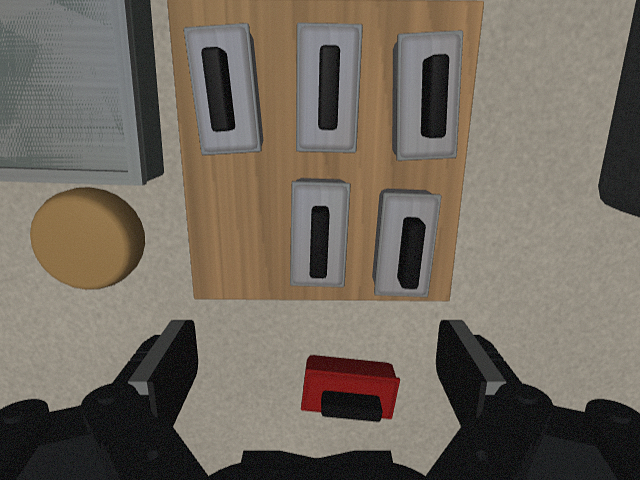

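The wrist view shows the chosen tins clearly: grey at (222,88), (328,87), (434,95), (319,242) and (411,252). The red look-alike at (350,390) stays put.

Request:
apply_moves(
  motion=[
    {"xyz":[46,-36,0],"twist":0,"jaw":1},
    {"xyz":[92,-73,10],"twist":0,"jaw":1},
    {"xyz":[92,-73,70],"twist":0,"jaw":1},
    {"xyz":[92,-73,130],"twist":0,"jaw":1},
    {"xyz":[92,-73,150],"twist":0,"jaw":1},
  ],
  grip_force=50,
)

```text
time: 1.4
ee_pos: [0.5437, -0.2479, 0.0933]
tcp_rot: [-179.8, 0.3, 0.0]
wrist_force: [-0.1, -0.1, 0.3]
opening: 0.0855
grasp_force: 0.0
```

Request:
apply_moves(
  motion=[
    {"xyz":[0,0,20],"twist":0,"jaw":1},
    {"xyz":[0,0,35],"twist":0,"jaw":1},
    {"xyz":[0,0,35],"twist":0,"jaw":1},
    {"xyz":[0,0,35],"twist":0,"jaw":-1},
    {"xyz":[0,0,35],"twist":0,"jaw":-1},
  ],
  grip_force=50,
)

```text
time: 2.02
ee_pos: [0.5461, -0.2493, 0.0643]
tcp_rot: [180.0, -0.1, -0.0]
wrist_force: [-0.1, -0.1, -0.3]
opening: 0.0518
grasp_force: 0.0
```

Request:
apply_moves(
  motion=[
    {"xyz":[0,0,0],"twist":0,"jaw":-1},
    {"xyz":[0,0,0],"twist":0,"jaw":-1},
    {"xyz":[0,0,0],"twist":0,"jaw":-1},
  ],
  grip_force=50,
)

```text
time: 2.4
ee_pos: [0.5458, -0.2492, 0.0636]
tcp_rot: [180.0, -0.0, -0.0]
wrist_force: [0.4, -0.2, 2.1]
opening: 0.0125
grasp_force: 52.9
```

Request:
apply_moves(
  motion=[
    {"xyz":[0,0,-45],"twist":0,"jaw":-1},
    {"xyz":[0,0,-90],"twist":0,"jaw":-1},
    {"xyz":[4,-50,-90],"twist":0,"jaw":-1},
    {"xyz":[8,-105,-90],"twist":0,"jaw":-1},
    {"xyz":[12,-160,-90],"twist":0,"jaw":-1},
  ],
  grip_force=70,
)

```text
time: 3.02
ee_pos: [0.5575, -0.0876, 0.153]
tcp_rot: [-180.0, 0.0, -0.1]
wrist_force: [0.5, 0.3, -2.0]
opening: 0.0124
grasp_force: 71.1
```

Request:
apply_moves(
  motion=[
    {"xyz":[0,-55,0],"twist":0,"jaw":-1},
    {"xyz":[1,-110,0],"twist":0,"jaw":-1},
    {"xyz":[1,-160,0],"twist":0,"jaw":-1},
    {"xyz":[1,-194,0],"twist":0,"jaw":-1},
    {"xyz":[1,-194,0],"twist":0,"jaw":-1},
  ],
  grip_force=70,
)

```text
time: 3.65
ee_pos: [0.5627, 0.0546, 0.153]
tcp_rot: [-177.9, 0.1, 4.6]
wrist_force: [0.1, -0.1, -1.4]
opening: 0.0125
grasp_force: 71.1
```

Request:
apply_moves(
  motion=[
    {"xyz":[0,0,0],"twist":0,"jaw":-1},
  ],
  grip_force=70,
)

```text
time: 3.78
ee_pos: [0.5627, 0.0537, 0.1531]
tcp_rot: [-177.9, 0.1, 4.5]
wrist_force: [0.0, 0.7, -2.1]
opening: 0.0122
grasp_force: 71.1
```

```bash
python3 - <<'E'
from h import *
im,d=camera("top"); save("t1",im[60:340,150:510]); s=sensors.get_obs(); print(s)
E
```

```text
{'time': 3.825, 'q': array([  4.4219981 ,   6.28599023,   0.95136228,  84.76662927,
         2.13016904, 179.94544524]), 'qd': array([-0.16875276, -0.22704232, -0.0899233 ,  0.07367513,  0.01340553,
        0.04456142]), 'joint_efforts': array([ 5.37591409e-01, -5.50393009e+01,  4.81252635e+01,  8.28648219e-03,
        1.76342055e-01,  2.35931775e-04]), 'ee_pos': array([0.56272772, 0.05350815, 0.15316968]), 'tcp_rot': array([-1.77869736e+02,  9.92293773e-02,  4.47651524e+00]), 'wrist_force': array([-0.09005839,  0.21576247, -1.91885494]), 'torque': array([-0.039228  , -0.00101491, -0.04865048]), 'grasp_force': 71.08635663986206, 'opening': 0.012549813393074968}
```

View pics/t1.png

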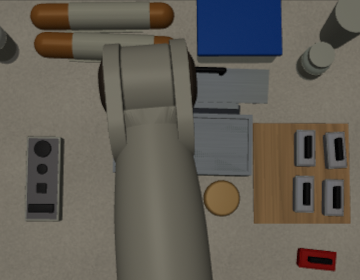

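The top view shows the arm above the warmer with the tin held. The last joint has reached its 180° limit, so I'm turning the tool by a half turn.

Request:
apply_moves(
  motion=[
    {"xyz":[0,0,0],"twist":-0.18,"jaw":-1},
    {"xyz":[0,0,0],"twist":-0.36,"jaw":-1},
    {"xyz":[0,0,0],"twist":-0.54,"jaw":-1},
    {"xyz":[0,0,0],"twist":-0.72,"jaw":-1},
    {"xyz":[0,0,0],"twist":-0.9,"jaw":-1},
  ],
  grip_force=70,
)

```text
time: 4.45
ee_pos: [0.5627, 0.0534, 0.1533]
tcp_rot: [-178.6, -1.6, 56.3]
wrist_force: [0.3, 0.2, -2.4]
opening: 0.0122
grasp_force: 71.1
```

Request:
apply_moves(
  motion=[
    {"xyz":[0,0,0],"twist":-0.18,"jaw":-1},
    {"xyz":[0,0,0],"twist":-0.36,"jaw":-1},
    {"xyz":[0,0,0],"twist":-0.54,"jaw":-1},
    {"xyz":[0,0,0],"twist":-0.72,"jaw":-1},
    {"xyz":[0,0,0],"twist":-0.9,"jaw":-1},
  ],
  grip_force=70,
)

```text
time: 5.08
ee_pos: [0.5627, 0.0534, 0.1533]
tcp_rot: [179.6, -2.1, 107.9]
wrist_force: [0.1, -0.2, -0.7]
opening: 0.012
grasp_force: 71.1
```

Request:
apply_moves(
  motion=[
    {"xyz":[0,0,0],"twist":-0.18,"jaw":-1},
    {"xyz":[0,0,0],"twist":-0.36,"jaw":-1},
    {"xyz":[0,0,0],"twist":-0.54,"jaw":-1},
    {"xyz":[0,0,0],"twist":-0.72,"jaw":-1},
    {"xyz":[0,0,0],"twist":-0.9,"jaw":-1},
  ],
  grip_force=70,
)

```text
time: 5.7
ee_pos: [0.5628, 0.0533, 0.1533]
tcp_rot: [178.1, -1.0, 159.5]
wrist_force: [0.3, -0.1, -1.7]
opening: 0.0124
grasp_force: 71.1
```

Request:
apply_moves(
  motion=[
    {"xyz":[0,0,0],"twist":-0.18,"jaw":-1},
    {"xyz":[0,0,0],"twist":-0.36,"jaw":-1},
    {"xyz":[0,0,0],"twist":-0.36,"jaw":-1},
  ],
  grip_force=70,
)

```text
time: 6.08
ee_pos: [0.5627, 0.0535, 0.1533]
tcp_rot: [177.9, -0.3, 179.7]
wrist_force: [-0.0, -0.0, -2.9]
opening: 0.0125
grasp_force: 71.1
```

```bash
python3 - <<'E'
from h import *
s=sensors.get_obs(); print(s["ee_pos"],s["tcp_rot"],s["q"])
from scipy.spatial.transform import Rotation as R
print(R.from_euler("xyz",s["tcp_rot"],degrees=True).as_matrix().round(3))
E
```

```text
[0.56273293 0.05353071 0.15332615] [177.8747199   -0.25942802 179.73608071] [ 4.41988057  6.27032537  0.95140144 84.76601465  2.13936354  4.68702597]
[[-1.     0.005 -0.004]
 [ 0.005  0.999  0.037]
 [ 0.005  0.037 -0.999]]
```

```bash
cat > go.py <<'E'
import sys
from h import *
from scipy.spatial.transform import Rotation as R
def go(*pts):
    s=sensors.get_obs(); M=R.from_euler("xyz",s["tcp_rot"],degrees=True).as_matrix()
    print("now",np.round(s["ee_pos"]*1000,1),np.round(s["tcp_rot"],1),"t",s["time"])
    for p in pts: print(p,"->",np.round(M.T@(np.array(p,float)-s["ee_pos"]*1000),1),"rad to yaw180:",round(np.radians((s["tcp_rot"][2]-180+180)%360-180),3))
if __name__=="__main__": go(*[tuple(map(float,a.split(","))) for a in sys.argv[1:]])
E
python3 go.py 559,102.5,153 559,102.5,110
```

```text
now [562.7  53.5 153.3] [177.9  -0.3 179.7] t 6.075
(559.0, 102.5, 153.0) -> [ 4.  48.9  2.2] rad to yaw180: -0.005
(559.0, 102.5, 110.0) -> [ 3.8 47.3 45.1] rad to yaw180: -0.005
```

Request:
apply_moves(
  motion=[
    {"xyz":[4,49,2],"twist":0,"jaw":-1},
    {"xyz":[4,49,2],"twist":0,"jaw":-1},
    {"xyz":[4,48,25],"twist":0,"jaw":-1},
    {"xyz":[4,47,40],"twist":0,"jaw":-1},
    {"xyz":[4,47,44],"twist":0,"jaw":-1},
  ],
  grip_force=70,
)

```text
time: 6.7
ee_pos: [0.5581, 0.1023, 0.1099]
tcp_rot: [177.9, -0.4, 179.8]
wrist_force: [-0.2, -0.0, -2.4]
opening: 0.0119
grasp_force: 71.1
```

Request:
apply_moves(
  motion=[
    {"xyz":[0,0,1],"twist":0,"jaw":-1},
    {"xyz":[0,0,1],"twist":0,"jaw":-0.1},
    {"xyz":[0,0,1],"twist":0,"jaw":-0.1},
    {"xyz":[0,0,1],"twist":0,"jaw":-0.1},
    {"xyz":[0,0,1],"twist":0,"jaw":-0.1},
  ],
  grip_force=70,
)

```text
time: 7.32
ee_pos: [0.5587, 0.1031, 0.1103]
tcp_rot: [177.9, -0.2, 179.9]
wrist_force: [0.3, -0.8, -0.3]
opening: 0.0388
grasp_force: 0.0
```

Request:
apply_moves(
  motion=[
    {"xyz":[0,0,-20],"twist":0,"jaw":-0.1},
    {"xyz":[0,0,-60],"twist":0,"jaw":-0.1},
    {"xyz":[0,-50,-80],"twist":0,"jaw":0.3},
    {"xyz":[0,-110,-80],"twist":0,"jaw":1},
    {"xyz":[0,-170,-80],"twist":0,"jaw":1},
  ],
  grip_force=70,
)

```text
time: 7.95
ee_pos: [0.5586, -0.0713, 0.1842]
tcp_rot: [177.9, -0.2, 179.9]
wrist_force: [1.8, -0.2, -0.0]
opening: 0.0853
grasp_force: 0.0
```

```bash
cat > chk.py <<'E'
from m import *
import sys
from go import go
P=par("top"); im,d=camera("top")
for t in tins(im,d,P): print("board",*t)
for t in tins(im,d,P,zr=(.1,.125),xr=(.48,.64),yr=(-.2,.16)): print("plate",*t)
save(sys.argv[1],im[60:340,150:510])
E
python3 chk.py t2; python3 go.py 547,-326.5,150
```

```text
board [ 547.2 -327. ] [13.8 54.4] -2.3 64.0 [458. 207.]
board [ 541.8 -403.8] [54.7 14.7] 1.2 64.0 [489. 209.]
board [ 432.9 -319.6] [12.6 51.8] -5.2 64.0 [457. 253.]
board [ 423.5 -394.3] [12.8 53.8] -1.9 64.3 [487. 257.]
board [ 269.7 -349.9] [52.3 13.4] 83.1 58.7 [471. 321.]
plate [557.3 105.1] [12.2 54.1] -0.5 109.2 [280. 202.]
now [558.1 -77.4 183.4] [178.   -0.3 179.7] t 8.0
(547.0, -326.5, 150.0) -> [   9.6 -250.2   24.8] rad to yaw180: -0.005
```

Request:
apply_moves(
  motion=[
    {"xyz":[2,-50,5],"twist":0,"jaw":1},
    {"xyz":[5,-105,10],"twist":0,"jaw":1},
    {"xyz":[8,-160,15],"twist":0,"jaw":1},
    {"xyz":[10,-215,20],"twist":0,"jaw":1},
    {"xyz":[10,-250,25],"twist":0,"jaw":1},
  ],
  grip_force=70,
)

```text
time: 8.62
ee_pos: [0.5474, -0.3211, 0.149]
tcp_rot: [177.9, -0.3, 179.8]
wrist_force: [0.6, 0.3, 0.1]
opening: 0.0852
grasp_force: 0.0
```

```bash
python3 go.py 547,-327,64
```

```text
now [ 547.4 -321.1  149. ] [177.9  -0.3 179.8] t 8.625
(547.0, -327.0, 64.0) -> [-0.  -9.1 84.7] rad to yaw180: -0.004
```

Request:
apply_moves(
  motion=[
    {"xyz":[0,-2,40],"twist":0,"jaw":1},
    {"xyz":[0,-4,80],"twist":0,"jaw":1},
    {"xyz":[0,-4,84],"twist":0,"jaw":1},
    {"xyz":[0,-4,84],"twist":0,"jaw":1},
    {"xyz":[0,-4,84],"twist":0,"jaw":-1},
  ],
  grip_force=70,
)

```text
time: 9.25
ee_pos: [0.5486, -0.3199, 0.0676]
tcp_rot: [177.9, -0.1, 179.9]
wrist_force: [0.2, 0.6, -0.2]
opening: 0.0698
grasp_force: 0.0
```

Request:
apply_moves(
  motion=[
    {"xyz":[0,0,0],"twist":0,"jaw":-1},
    {"xyz":[0,0,0],"twist":0,"jaw":-1},
    {"xyz":[0,0,0],"twist":0,"jaw":-1},
    {"xyz":[0,0,0],"twist":0,"jaw":-1},
  ],
  grip_force=70,
)

```text
time: 9.75
ee_pos: [0.5478, -0.3197, 0.066]
tcp_rot: [177.9, -0.2, 179.9]
wrist_force: [-0.1, 0.0, 4.7]
opening: 0.0123
grasp_force: 68.9
```

```bash
python3 go.py 557,41,154 557,41,110
```

```text
now [ 547.8 -319.7   66. ] [177.9  -0.2 179.9] t 9.75
(557.0, 41.0, 154.0) -> [ -8.2 363.7 -74.7] rad to yaw180: -0.002
(557.0, 41.0, 110.0) -> [ -8.3 362.1 -30.7] rad to yaw180: -0.002
```

Request:
apply_moves(
  motion=[
    {"xyz":[0,0,-45],"twist":0,"jaw":-1},
    {"xyz":[0,2,-75],"twist":0,"jaw":-1},
    {"xyz":[-2,60,-77],"twist":0,"jaw":-1},
    {"xyz":[-4,118,-77],"twist":0,"jaw":-1},
    {"xyz":[-6,176,-77],"twist":0,"jaw":-1},
  ],
  grip_force=70,
)

```text
time: 10.38
ee_pos: [0.5539, -0.1449, 0.1483]
tcp_rot: [177.8, -0.3, 179.8]
wrist_force: [1.2, -0.1, -1.3]
opening: 0.0122
grasp_force: 69.1
```

Request:
apply_moves(
  motion=[
    {"xyz":[-1,60,0],"twist":0,"jaw":-1},
    {"xyz":[-2,115,0],"twist":0,"jaw":-1},
    {"xyz":[-2,165,0],"twist":0,"jaw":-1},
    {"xyz":[-2,188,0],"twist":0,"jaw":-1},
    {"xyz":[-2,188,0],"twist":0,"jaw":-1},
  ],
  grip_force=70,
)

```text
time: 11.0
ee_pos: [0.5564, 0.0428, 0.1554]
tcp_rot: [177.9, -0.3, -180.0]
wrist_force: [0.2, -0.2, -2.1]
opening: 0.0122
grasp_force: 69.1
```

```bash
python3 go.py 557,41,111.5
```

```text
now [556.4  42.8 155.4] [ 177.9   -0.3 -180. ] t 11.0
(557.0, 41.0, 111.5) -> [-0.9 -3.5 43.8] rad to yaw180: 0.001
```

Request:
apply_moves(
  motion=[
    {"xyz":[-1,-3,25],"twist":0,"jaw":-1},
    {"xyz":[-1,-3,40],"twist":0,"jaw":-1},
    {"xyz":[-1,-3,44],"twist":0,"jaw":-1},
    {"xyz":[-1,-3,44],"twist":0,"jaw":-1},
    {"xyz":[-1,-3,44],"twist":0,"jaw":-1},
  ],
  grip_force=70,
)

```text
time: 11.62
ee_pos: [0.5579, 0.0398, 0.1125]
tcp_rot: [177.9, -0.2, 179.9]
wrist_force: [-0.2, 0.3, -1.7]
opening: 0.0122
grasp_force: 69.1
```

Request:
apply_moves(
  motion=[
    {"xyz":[0,0,1],"twist":0,"jaw":-1},
    {"xyz":[0,0,1],"twist":0,"jaw":-0.1},
    {"xyz":[0,0,1],"twist":0,"jaw":-0.1},
    {"xyz":[0,0,1],"twist":0,"jaw":-0.1},
    {"xyz":[0,0,1],"twist":0,"jaw":-0.1},
  ],
  grip_force=70,
)

```text
time: 12.25
ee_pos: [0.5575, 0.04, 0.1108]
tcp_rot: [177.9, -0.3, 179.9]
wrist_force: [-0.5, -0.2, -0.4]
opening: 0.0385
grasp_force: 0.0
```

Request:
apply_moves(
  motion=[
    {"xyz":[0,0,-20],"twist":0,"jaw":-0.1},
    {"xyz":[0,0,-60],"twist":0,"jaw":-0.1},
    {"xyz":[0,-50,-75],"twist":0,"jaw":0.3},
    {"xyz":[0,-110,-75],"twist":0,"jaw":1},
    {"xyz":[0,-170,-75],"twist":0,"jaw":1},
  ],
  grip_force=70,
)

```text
time: 12.88
ee_pos: [0.5575, -0.1343, 0.1797]
tcp_rot: [177.9, -0.2, 179.9]
wrist_force: [0.6, 1.1, 0.0]
opening: 0.0851
grasp_force: 0.0
```

```bash
python3 chk.py t3; python3 go.py 541.8,-406,150
```

```text
board [ 538.6 -404.2] [49.  12.7] 0.7 64.5 [490. 212.]
board [ 423.6 -394.6] [12.7 53.9] -2.3 64.0 [487. 257.]
board [ 269.6 -350. ] [51.9 13.3] 82.4 58.2 [471. 321.]
plate [557.3 104.8] [12.1 54.4] -0.4 109.2 [280. 202.]
plate [557.2  42.2] [11.8 54. ] -0.5 108.5 [307. 202.]
now [ 556.9 -140.4  178.8] [178.   -0.3 179.7] t 12.925
(541.8, -406.0, 150.0) -> [  13.5 -266.5   19.7] rad to yaw180: -0.005
```

Request:
apply_moves(
  motion=[
    {"xyz":[3,-55,5],"twist":0,"jaw":1},
    {"xyz":[6,-115,10],"twist":0,"jaw":1},
    {"xyz":[10,-175,15],"twist":0,"jaw":1},
    {"xyz":[14,-235,20],"twist":0,"jaw":1},
    {"xyz":[14,-266,20],"twist":0,"jaw":1},
  ],
  grip_force=70,
)

```text
time: 13.55
ee_pos: [0.5417, -0.4005, 0.1483]
tcp_rot: [177.8, -0.3, 179.7]
wrist_force: [0.6, 0.8, 0.1]
opening: 0.0855
grasp_force: 0.0
```

Request:
apply_moves(
  motion=[
    {"xyz":[0,0,0],"twist":0,"jaw":1},
    {"xyz":[0,0,0],"twist":0,"jaw":1},
  ],
  grip_force=70,
)

```text
time: 13.8
ee_pos: [0.5429, -0.3971, 0.1494]
tcp_rot: [177.8, -0.3, 179.9]
wrist_force: [0.5, 0.7, 0.9]
opening: 0.0854
grasp_force: 0.0
```

```bash
python3 chk.py t3b; python3 go.py 541.5,-404,64
```

```text
board [ 531.3 -404.4] [30.2 13.1] 2.2 63.8 [490. 213.]
board [ 432.9 -320.3] [13.2 51.4] -2.4 63.9 [457. 253.]
board [ 423.6 -394.5] [13.  54.2] -3.8 64.2 [487. 257.]
plate [557.3 105. ] [12.1 54.7] -0.2 109.4 [280. 202.]
plate [557.3  42.2] [11.7 53.9] -0.4 109.0 [307. 202.]
now [ 543.  -396.8  149.7] [177.8  -0.3 179.9] t 13.85
(541.5, -404.0, 64.0) -> [  1.2 -10.5  85.4] rad to yaw180: -0.001
```

Request:
apply_moves(
  motion=[
    {"xyz":[1,-10,30],"twist":0,"jaw":1},
    {"xyz":[1,-10,75],"twist":0,"jaw":1},
    {"xyz":[1,-10,85],"twist":0,"jaw":1},
    {"xyz":[1,-10,85],"twist":0,"jaw":1},
    {"xyz":[1,-10,85],"twist":0,"jaw":-1},
  ],
  grip_force=70,
)

```text
time: 14.48
ee_pos: [0.5423, -0.4048, 0.0666]
tcp_rot: [178.0, -0.1, 179.9]
wrist_force: [-0.3, 0.1, 1.1]
opening: 0.07
grasp_force: 0.0
```

Request:
apply_moves(
  motion=[
    {"xyz":[0,0,0],"twist":0,"jaw":-1},
    {"xyz":[0,0,0],"twist":0,"jaw":-1},
    {"xyz":[0,0,0],"twist":0,"jaw":-1},
    {"xyz":[0,0,0],"twist":0,"jaw":-1},
  ],
  grip_force=70,
)

```text
time: 14.98
ee_pos: [0.5417, -0.4049, 0.065]
tcp_rot: [177.9, -0.2, 179.9]
wrist_force: [-0.3, 0.7, 4.5]
opening: 0.0124
grasp_force: 69.1
```

```bash
python3 go.py 555,-21,155
```

```text
now [ 541.7 -404.9   65. ] [177.9  -0.2 179.9] t 14.975
(555.0, -21.0, 155.0) -> [-12.2 386.9 -76. ] rad to yaw180: -0.002
```

Request:
apply_moves(
  motion=[
    {"xyz":[0,0,-45],"twist":0,"jaw":-1},
    {"xyz":[-1,10,-76],"twist":0,"jaw":-1},
    {"xyz":[-4,70,-76],"twist":0,"jaw":-1},
    {"xyz":[-6,130,-76],"twist":0,"jaw":-1},
    {"xyz":[-8,190,-76],"twist":0,"jaw":-1},
  ],
  grip_force=70,
)

```text
time: 15.6
ee_pos: [0.5496, -0.2158, 0.1466]
tcp_rot: [177.8, -0.3, 179.9]
wrist_force: [0.5, 0.5, -2.7]
opening: 0.0126
grasp_force: 69.2
```

Request:
apply_moves(
  motion=[
    {"xyz":[-1,60,0],"twist":0,"jaw":-1},
    {"xyz":[-2,115,0],"twist":0,"jaw":-1},
    {"xyz":[-3,170,0],"twist":0,"jaw":-1},
    {"xyz":[-4,197,0],"twist":0,"jaw":-1},
    {"xyz":[-4,197,0],"twist":0,"jaw":-1},
  ],
  grip_force=70,
)

```text
time: 16.23
ee_pos: [0.5543, -0.0189, 0.1541]
tcp_rot: [177.8, -0.3, -179.9]
wrist_force: [0.5, -0.8, -2.8]
opening: 0.0126
grasp_force: 69.2
```

```bash
python3 go.py 556,-21,110.5
```

```text
now [554.3 -18.9 154.1] [ 177.8   -0.3 -179.9] t 16.225
(556.0, -21.0, 110.5) -> [-2.  -3.7 43.5] rad to yaw180: 0.001
```

Request:
apply_moves(
  motion=[
    {"xyz":[-2,-4,25],"twist":0,"jaw":-1},
    {"xyz":[-2,-4,40],"twist":0,"jaw":-1},
    {"xyz":[-2,-4,44],"twist":0,"jaw":-1},
    {"xyz":[-2,-4,44],"twist":0,"jaw":-1},
    {"xyz":[-2,-4,44],"twist":0,"jaw":-1},
  ],
  grip_force=70,
)

```text
time: 16.85
ee_pos: [0.5567, -0.0232, 0.1111]
tcp_rot: [177.9, -0.2, 179.9]
wrist_force: [-0.4, 1.3, -3.0]
opening: 0.0124
grasp_force: 69.3
```

Request:
apply_moves(
  motion=[
    {"xyz":[0,0,1],"twist":0,"jaw":-1},
    {"xyz":[0,0,1],"twist":0,"jaw":-0.1},
    {"xyz":[0,0,1],"twist":0,"jaw":-0.1},
    {"xyz":[0,0,1],"twist":0,"jaw":-0.1},
    {"xyz":[0,0,1],"twist":0,"jaw":-0.1},
  ],
  grip_force=70,
)

```text
time: 17.48
ee_pos: [0.5564, -0.023, 0.1095]
tcp_rot: [177.9, -0.2, 179.9]
wrist_force: [0.3, 0.2, 0.5]
opening: 0.0387
grasp_force: 0.0
```

Request:
apply_moves(
  motion=[
    {"xyz":[0,0,-20],"twist":0,"jaw":-0.1},
    {"xyz":[0,0,-60],"twist":0,"jaw":-0.1},
    {"xyz":[30,-45,-75],"twist":0,"jaw":0.3},
    {"xyz":[60,-100,-75],"twist":0,"jaw":1},
    {"xyz":[90,-150,-75],"twist":0,"jaw":1},
  ],
  grip_force=70,
)

```text
time: 18.1
ee_pos: [0.4655, -0.1769, 0.1795]
tcp_rot: [177.9, -0.2, 179.9]
wrist_force: [-0.6, -0.6, -0.2]
opening: 0.0854
grasp_force: 0.0
```

```bash
python3 chk.py t4; python3 go.py 433,-322,150
```

```text
plate [557.4 104.9] [12.2 54.3] -0.3 109.3 [280. 202.]
plate [557.   42.2] [11.8 53.5] -0.6 108.9 [307. 202.]
plate [556.5 -20.8] [11.9 54.8] -0.5 108.7 [334. 202.]
now [ 462.4 -181.3  179.3] [178.   -0.3 179.7] t 18.15
(433.0, -322.0, 150.0) -> [  28.6 -141.8   24.5] rad to yaw180: -0.005
```

Request:
apply_moves(
  motion=[
    {"xyz":[10,-47,8],"twist":0,"jaw":1},
    {"xyz":[20,-94,16],"twist":0,"jaw":1},
    {"xyz":[29,-142,20],"twist":0,"jaw":1},
    {"xyz":[29,-142,20],"twist":0,"jaw":1},
    {"xyz":[29,-142,20],"twist":0,"jaw":1},
  ],
  grip_force=70,
)

```text
time: 18.77
ee_pos: [0.4369, -0.3165, 0.154]
tcp_rot: [177.8, -0.3, 179.8]
wrist_force: [0.5, -0.0, 0.3]
opening: 0.0856
grasp_force: 0.0
```

```bash
cat > chs.py <<'E'
from m import *
P=par("side"); im,d=camera("side")
for t in tins(im,d,P): print("side",*t)
E
python3 chs.py; python3 go.py 433,-320.5,64
```

```text
side [ 423.4 -392.3] [50.8 18.7] 1.5 62.6 [348. 175.]
side [ 432.3 -320. ] [25.1 55.4] -0.9 63.5 [343. 188.]
now [ 437.2 -316.1  154.1] [177.9  -0.2 179.9] t 18.825
(433.0, -320.5, 64.0) -> [ 3.8 -7.8 89.9] rad to yaw180: -0.002
```

Side view confirms both remaining tins are where they were measured.

Request:
apply_moves(
  motion=[
    {"xyz":[4,-8,30],"twist":0,"jaw":1},
    {"xyz":[4,-8,75],"twist":0,"jaw":1},
    {"xyz":[4,-8,90],"twist":0,"jaw":1},
    {"xyz":[4,-8,90],"twist":0,"jaw":1},
    {"xyz":[4,-8,90],"twist":0,"jaw":-1},
  ],
  grip_force=70,
)

```text
time: 19.45
ee_pos: [0.4335, -0.3215, 0.0657]
tcp_rot: [177.9, -0.1, 179.9]
wrist_force: [-0.7, -0.8, 0.1]
opening: 0.0698
grasp_force: 0.0
```

Request:
apply_moves(
  motion=[
    {"xyz":[0,0,0],"twist":0,"jaw":-1},
    {"xyz":[0,0,0],"twist":0,"jaw":-1},
    {"xyz":[0,0,0],"twist":0,"jaw":-1},
    {"xyz":[0,0,0],"twist":0,"jaw":-1},
  ],
  grip_force=70,
)

```text
time: 19.95
ee_pos: [0.4327, -0.3216, 0.0645]
tcp_rot: [177.9, -0.2, 179.9]
wrist_force: [-1.9, 0.2, 5.8]
opening: 0.0126
grasp_force: 68.9
```

```bash
python3 go.py 433,-320,155 552,-83,155
```

```text
now [ 432.7 -321.6   64.5] [177.9  -0.2 179.9] t 19.95
(433.0, -320.0, 155.0) -> [  0.1   4.9 -90.4] rad to yaw180: -0.002
(552.0, -83.0, 155.0) -> [-118.4  242.   -82.2] rad to yaw180: -0.002
```

Request:
apply_moves(
  motion=[
    {"xyz":[0,0,-45],"twist":0,"jaw":-1},
    {"xyz":[-5,10,-80],"twist":0,"jaw":-1},
    {"xyz":[-30,60,-82],"twist":0,"jaw":-1},
    {"xyz":[-55,110,-82],"twist":0,"jaw":-1},
    {"xyz":[-80,160,-82],"twist":0,"jaw":-1},
  ],
  grip_force=70,
)

```text
time: 20.58
ee_pos: [0.5136, -0.1631, 0.151]
tcp_rot: [177.8, -0.3, 179.9]
wrist_force: [0.4, -0.1, -2.5]
opening: 0.0126
grasp_force: 69.2
```

Request:
apply_moves(
  motion=[
    {"xyz":[-20,40,0],"twist":0,"jaw":-1},
    {"xyz":[-38,75,0],"twist":0,"jaw":-1},
    {"xyz":[-39,82,0],"twist":0,"jaw":-1},
    {"xyz":[-39,82,0],"twist":0,"jaw":-1},
  ],
  grip_force=70,
)

```text
time: 21.08
ee_pos: [0.5521, -0.0825, 0.1536]
tcp_rot: [177.9, -0.3, 179.9]
wrist_force: [-0.3, -0.9, -3.0]
opening: 0.0125
grasp_force: 69.3
```

```bash
python3 go.py 554,-84,110
```

```text
now [552.1 -82.5 153.6] [177.9  -0.3 179.9] t 21.075
(554.0, -84.0, 110.0) -> [-2.2 -3.1 43.5] rad to yaw180: -0.001
```

Request:
apply_moves(
  motion=[
    {"xyz":[-2,-3,25],"twist":0,"jaw":-1},
    {"xyz":[-2,-3,40],"twist":0,"jaw":-1},
    {"xyz":[-2,-3,44],"twist":0,"jaw":-1},
    {"xyz":[-2,-3,44],"twist":0,"jaw":-1},
    {"xyz":[-2,-3,44],"twist":0,"jaw":-1},
  ],
  grip_force=70,
)

```text
time: 21.7
ee_pos: [0.5545, -0.0843, 0.111]
tcp_rot: [177.9, -0.2, 179.9]
wrist_force: [0.5, 0.6, -3.6]
opening: 0.0125
grasp_force: 69.2
```

Request:
apply_moves(
  motion=[
    {"xyz":[0,0,1],"twist":0,"jaw":-1},
    {"xyz":[0,0,1],"twist":0,"jaw":-0.1},
    {"xyz":[0,0,1],"twist":0,"jaw":-0.1},
    {"xyz":[0,0,1],"twist":0,"jaw":-0.1},
    {"xyz":[0,0,1],"twist":0,"jaw":-0.1},
  ],
  grip_force=70,
)

```text
time: 22.32
ee_pos: [0.5543, -0.084, 0.1093]
tcp_rot: [177.9, -0.2, 179.9]
wrist_force: [-0.1, 0.1, 0.4]
opening: 0.0386
grasp_force: 0.0
```

Request:
apply_moves(
  motion=[
    {"xyz":[0,0,-20],"twist":0,"jaw":-0.1},
    {"xyz":[0,0,-60],"twist":0,"jaw":-0.1},
    {"xyz":[20,-55,-70],"twist":0,"jaw":0.3},
    {"xyz":[40,-110,-70],"twist":0,"jaw":1},
    {"xyz":[60,-165,-70],"twist":0,"jaw":1},
  ],
  grip_force=70,
)

```text
time: 22.95
ee_pos: [0.4936, -0.2529, 0.1735]
tcp_rot: [177.9, -0.2, 179.9]
wrist_force: [1.2, -0.3, -0.1]
opening: 0.0855
grasp_force: 0.0
```

Request:
apply_moves(
  motion=[
    {"xyz":[20,-55,5],"twist":0,"jaw":1},
    {"xyz":[50,-110,20],"twist":0,"jaw":1},
    {"xyz":[69,-145,20],"twist":0,"jaw":1},
    {"xyz":[69,-145,20],"twist":0,"jaw":1},
  ],
  grip_force=70,
)

```text
time: 23.45
ee_pos: [0.4231, -0.3976, 0.1475]
tcp_rot: [177.8, -0.3, 179.7]
wrist_force: [0.3, 1.0, 0.7]
opening: 0.0857
grasp_force: 0.0
```

```bash
python3 chk.py t5; python3 chs.py;python3 go.py 423.5,-394.5,64
```

```text
board [ 269.8 -349.2] [52.1 13.7] 82.6 59.0 [471. 321.]
plate [557.2 105. ] [12.2 54.6] -0.4 108.9 [280. 202.]
plate [556.9  42.2] [11.8 54. ] -0.5 109.1 [307. 202.]
plate [556.4 -20.7] [11.8 54.6] -0.5 108.9 [334. 202.]
plate [553.8 -81.5] [12.2 54. ] -1.0 108.8 [360. 203.]
side [ 422.8 -392.5] [15.5 51.9] -6.1 62.9 [348. 175.]
now [ 424.7 -395.6  148.1] [177.8  -0.3 179.8] t 23.55
(423.5, -394.5, 64.0) -> [ 0.8 -2.1 84.1] rad to yaw180: -0.003
```

Request:
apply_moves(
  motion=[
    {"xyz":[1,-2,30],"twist":0,"jaw":1},
    {"xyz":[1,-2,75],"twist":0,"jaw":1},
    {"xyz":[1,-2,84],"twist":0,"jaw":1},
    {"xyz":[1,-2,84],"twist":0,"jaw":1},
    {"xyz":[1,-2,84],"twist":0,"jaw":-1},
  ],
  grip_force=70,
)

```text
time: 24.18
ee_pos: [0.4244, -0.3947, 0.0662]
tcp_rot: [178.0, -0.1, 179.9]
wrist_force: [1.0, -0.4, 0.9]
opening: 0.0699
grasp_force: 0.0
```

Request:
apply_moves(
  motion=[
    {"xyz":[0,0,0],"twist":0,"jaw":-1},
    {"xyz":[0,0,0],"twist":0,"jaw":-1},
    {"xyz":[0,0,0],"twist":0,"jaw":-1},
    {"xyz":[0,0,0],"twist":0,"jaw":-1},
  ],
  grip_force=70,
)

```text
time: 24.68
ee_pos: [0.4236, -0.3946, 0.0648]
tcp_rot: [177.9, -0.2, 179.9]
wrist_force: [-0.4, -0.0, 5.1]
opening: 0.0129
grasp_force: 69.0
```

```bash
python3 go.py 551,-146,155
```

```text
now [ 423.6 -394.6   64.8] [177.9  -0.2 179.9] t 24.675
(551.0, -146.0, 155.0) -> [-126.5  252.   -81.5] rad to yaw180: -0.002
```

Request:
apply_moves(
  motion=[
    {"xyz":[0,0,-45],"twist":0,"jaw":-1},
    {"xyz":[-5,10,-80],"twist":0,"jaw":-1},
    {"xyz":[-30,60,-82],"twist":0,"jaw":-1},
    {"xyz":[-55,110,-82],"twist":0,"jaw":-1},
    {"xyz":[-80,160,-82],"twist":0,"jaw":-1},
  ],
  grip_force=70,
)

```text
time: 25.3
ee_pos: [0.5044, -0.2361, 0.1512]
tcp_rot: [177.8, -0.3, 179.8]
wrist_force: [0.5, -0.5, -2.1]
opening: 0.0121
grasp_force: 69.0
```

Request:
apply_moves(
  motion=[
    {"xyz":[-24,46,0],"twist":0,"jaw":-1},
    {"xyz":[-45,85,0],"twist":0,"jaw":-1},
    {"xyz":[-47,92,0],"twist":0,"jaw":-1},
    {"xyz":[-47,92,0],"twist":0,"jaw":-1},
  ],
  grip_force=70,
)

```text
time: 25.8
ee_pos: [0.5511, -0.1456, 0.1544]
tcp_rot: [177.9, -0.3, 179.9]
wrist_force: [-0.4, 0.1, -1.7]
opening: 0.0121
grasp_force: 69.0
```

```bash
python3 go.py 552,-146,110
```

```text
now [ 551.1 -145.6  154.4] [177.9  -0.3 179.9] t 25.8
(552.0, -146.0, 110.0) -> [-1.2 -2.  44.3] rad to yaw180: -0.001
```

Request:
apply_moves(
  motion=[
    {"xyz":[-1,-2,25],"twist":0,"jaw":-1},
    {"xyz":[-1,-2,40],"twist":0,"jaw":-1},
    {"xyz":[-1,-2,44],"twist":0,"jaw":-1},
    {"xyz":[-1,-2,44],"twist":0,"jaw":-1},
    {"xyz":[-1,-2,44],"twist":0,"jaw":-1},
  ],
  grip_force=70,
)

```text
time: 26.42
ee_pos: [0.5524, -0.1464, 0.1117]
tcp_rot: [177.9, -0.2, 179.9]
wrist_force: [-0.2, -0.1, -2.2]
opening: 0.0123
grasp_force: 69.0
```

Request:
apply_moves(
  motion=[
    {"xyz":[0,0,1],"twist":0,"jaw":-1},
    {"xyz":[0,0,1],"twist":0,"jaw":-0.1},
    {"xyz":[0,0,1],"twist":0,"jaw":-0.1},
    {"xyz":[0,0,1],"twist":0,"jaw":-0.1},
    {"xyz":[0,0,1],"twist":0,"jaw":-0.1},
  ],
  grip_force=70,
)

```text
time: 27.05
ee_pos: [0.5522, -0.1461, 0.1099]
tcp_rot: [177.9, -0.2, 179.9]
wrist_force: [-0.6, 0.5, 0.0]
opening: 0.0385
grasp_force: 0.0
```

Request:
apply_moves(
  motion=[
    {"xyz":[0,0,-20],"twist":0,"jaw":-0.1},
    {"xyz":[0,0,-60],"twist":0,"jaw":-0.1},
    {"xyz":[40,0,-100],"twist":0,"jaw":-0.1},
    {"xyz":[100,0,-120],"twist":0,"jaw":-0.1},
    {"xyz":[150,0,-120],"twist":0,"jaw":-0.1},
  ],
  grip_force=70,
)

```text
time: 27.68
ee_pos: [0.4015, -0.1504, 0.2322]
tcp_rot: [177.9, -0.1, 179.9]
wrist_force: [-0.1, -1.3, 0.6]
opening: 0.0382
grasp_force: 0.0
```

```bash
python3 chk.py t6; python3 go.py; python3 - <<'E'
from h import *
for n in ("top","side"):
    P=par(n); im,d=camera(n); C=cloud(d,P); z=C[...,2]
    m=(im.max(-1)<60)&(z>.2)&(z<.32)&(C[...,0]>.6)&(C[...,0]<.75)&(abs(C[...,1])<.13)
    k,l,s,c=cv2.connectedComponentsWithStats(m.astype(np.uint8))
    for i in range(1,k):
        if s[i,4]>80:
            p=C[l==i]*1000; print(n,np.percentile(p,[3,50,97],axis=0).round(1).tolist(),c[i],s[i,4])
    # hood panels
    m=(z>.08)&(C[...,0]>.6)&(C[...,0]<.75)&(abs(C[...,1]+.02)<.19)&(im.max(-1)>60)
    p=C[m]*1000
    if len(p): print(n,"hood",np.percentile(p,[1,50,99],axis=0).round(1).tolist())
    if n=="side": save("s6",im[120:340,190:420])
E
```

```text
plate [556.7 116.5] [56.2 12.2] 0.1 109.2 [275. 202.]
plate [557.2  42.2] [11.8 53.6] -0.5 109.0 [307. 202.]
plate [556.3 -20.6] [54.4 11.8] 0.1 109.0 [334. 202.]
plate [553.6 -81.4] [11.9 54. ] -0.4 109.3 [360. 203.]
plate [ 553.1 -142.6] [54.8 12. ] 0.2 108.5 [386. 203.]
now [ 396.8 -149.8  232.2] [177.9  -0.3 179.9] t 27.725
top [[669.5, -91.9, 259.3], [675.0, -22.4, 275.4], [681.8, 48.3, 278.5]] [337.95780591 129.28902954] 474
top hood [[602.5, -189.4, 83.9], [656.9, -18.4, 223.3], [696.1, 145.0, 231.6]]
side [[669.2, -93.0, 231.5], [675.6, -1.1, 272.6], [686.2, 52.7, 278.3]] [229.73220339 186.00677966] 295
side hood [[621.7, -192.4, 82.4], [663.5, 70.7, 219.8], [711.9, 150.9, 231.2]]
```

View pics/s6.png

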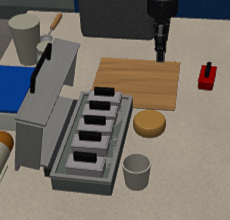

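All five tins stand on the plate; the first was nudged 12 mm sideways but is still inside the lip. Next is the cover bar, at about (675, -22, 272).

Request:
apply_moves(
  motion=[
    {"xyz":[0,20,-40],"twist":0.18,"jaw":0},
    {"xyz":[0,45,-80],"twist":0.36,"jaw":0},
    {"xyz":[0,75,-112],"twist":0.54,"jaw":0},
    {"xyz":[0,110,-112],"twist":0.72,"jaw":0},
    {"xyz":[0,130,-112],"twist":0.9,"jaw":0},
  ],
  grip_force=25,
)

```text
time: 28.45
ee_pos: [0.4045, -0.0231, 0.3474]
tcp_rot: [178.8, -1.8, 128.1]
wrist_force: [0.0, -0.5, -0.1]
opening: 0.0428
grasp_force: 0.0
```

Request:
apply_moves(
  motion=[
    {"xyz":[0,0,0],"twist":0.18,"jaw":0},
    {"xyz":[0,0,0],"twist":0.36,"jaw":0},
    {"xyz":[0,0,0],"twist":0.54,"jaw":0},
    {"xyz":[0,0,0],"twist":0.71,"jaw":0},
    {"xyz":[0,0,0],"twist":0.71,"jaw":0},
  ],
  grip_force=25,
)

```text
time: 29.08
ee_pos: [0.4042, -0.0244, 0.3469]
tcp_rot: [-179.6, -2.1, 87.7]
wrist_force: [0.3, -0.8, -0.1]
opening: 0.0426
grasp_force: 0.0
```

```bash
python3 go.py 550,-22,340 675,-22,340 675,-22,275
```

```text
now [404.2 -24.4 346.9] [-179.6   -2.1   87.7] t 29.075
(550.0, -22.0, 340.0) -> [  7.9 145.6   6.3] rad to yaw180: -1.611
(675.0, -22.0, 340.0) -> [ 12.9 270.5   5.7] rad to yaw180: -1.611
(675.0, -22.0, 275.0) -> [ 10.5 270.9  70.6] rad to yaw180: -1.611
```

Request:
apply_moves(
  motion=[
    {"xyz":[3,55,2],"twist":0,"jaw":0.2},
    {"xyz":[6,112,4],"twist":0,"jaw":0.2},
    {"xyz":[9,170,6],"twist":0,"jaw":0.2},
    {"xyz":[12,228,6],"twist":0,"jaw":0.2},
    {"xyz":[13,270,6],"twist":0,"jaw":0.2},
  ],
  grip_force=25,
)

```text
time: 29.7
ee_pos: [0.6761, -0.0221, 0.3382]
tcp_rot: [-179.6, -2.1, 87.9]
wrist_force: [0.9, 0.5, 1.3]
opening: 0.0512
grasp_force: 0.0
```

Request:
apply_moves(
  motion=[
    {"xyz":[0,0,0],"twist":0,"jaw":0.2},
    {"xyz":[0,0,0],"twist":0,"jaw":0.2},
  ],
  grip_force=25,
)

```text
time: 29.95
ee_pos: [0.6737, -0.0224, 0.3394]
tcp_rot: [-179.6, -2.1, 87.8]
wrist_force: [0.5, -0.9, 0.8]
opening: 0.0512
grasp_force: 0.0
```

```bash
python3 go.py 675,-22,275; python3 - <<'E'
from h import *
im,d=camera("side"); save("s7",im[100:320,160:450])
E
```

```text
now [673.7 -22.4 339.4] [-179.6   -2.1   87.8] t 29.95
(675.0, -22.0, 275.0) -> [-2.   1.8 64.4] rad to yaw180: -1.61
```

View pics/s7.png

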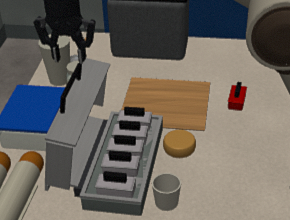

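The side crop shows the gripper straddling the bar line from above, with all five tins in place.

Request:
apply_moves(
  motion=[
    {"xyz":[-1,1,30],"twist":0,"jaw":0.2},
    {"xyz":[-2,2,50],"twist":0,"jaw":0.2},
    {"xyz":[-2,2,64],"twist":0,"jaw":0.2},
    {"xyz":[-2,2,64],"twist":0,"jaw":0.2},
  ],
  grip_force=25,
)

```text
time: 30.5
ee_pos: [0.6737, -0.0221, 0.2773]
tcp_rot: [-179.7, -2.1, 87.7]
wrist_force: [-0.7, 0.4, 0.1]
opening: 0.0516
grasp_force: 0.0
```

Request:
apply_moves(
  motion=[
    {"xyz":[0,0,0],"twist":0,"jaw":-1},
    {"xyz":[0,0,0],"twist":0,"jaw":-1},
    {"xyz":[0,0,0],"twist":0,"jaw":-1},
    {"xyz":[0,0,0],"twist":0,"jaw":-1},
    {"xyz":[0,0,0],"twist":0,"jaw":-1},
  ],
  grip_force=25,
)

```text
time: 31.12
ee_pos: [0.6756, -0.0222, 0.2773]
tcp_rot: [-179.8, -2.1, 87.6]
wrist_force: [-0.0, -0.3, 7.1]
opening: 0.011
grasp_force: 24.6
```

```bash
cat > arc.py <<'E'
from go import *
# bar arc from current TCP; hinge estimate; print tool shifts for given bar-angle steps
import sys
hx,hz,r=643.,52.,221.1
s=sensors.get_obs(); p=s["ee_pos"]*1000; off=float(sys.argv[1]) # TCP above bar centre
a=np.degrees(np.arctan2(p[2]-off-hz,hx-p[0])); print("bar angle",a,"theta",np.radians(a-17.37),"r",np.hypot(p[2]-off-hz,hx-p[0]))
for k in sys.argv[2:]:
    b=np.radians(a-float(k)); go((hx-r*np.cos(b),p[1],hz+r*np.sin(b)+off))
E
python3 arc.py 3 4 12 20 28 36
```

```text
bar angle 98.33144706719274 theta 1.41304381850162 r 224.71816078660032
now [675.6 -22.2 277.3] [-179.8   -2.1   87.6] t 31.125
(np.float64(659.6988042192451), np.float64(-22.16998673362323), np.float64(275.4685010101156)) -> [ -0.7 -15.8   1.9] rad to yaw180: -1.612
now [675.6 -22.2 277.3] [-179.8   -2.1   87.6] t 31.125
(np.float64(628.8530076548902), np.float64(-22.16998673362323), np.float64(275.6469410791534)) -> [ -2.  -46.7   1.8] rad to yaw180: -1.612
now [675.6 -22.2 277.3] [-179.8   -2.1   87.6] t 31.125
(np.float64(598.2825662045677), np.float64(-22.16998673362323), np.float64(271.53073942226104)) -> [ -3.4 -77.2   6. ] rad to yaw180: -1.612
now [675.6 -22.2 277.3] [-179.8   -2.1   87.6] t 31.125
(np.float64(568.5824987377463), np.float64(-22.16998673362323), np.float64(263.20001322257997)) -> [  -4.9 -106.8   14.4] rad to yaw180: -1.612
now [675.6 -22.2 277.3] [-179.8   -2.1   87.6] t 31.125
(np.float64(540.3308832843416), np.float64(-22.16998673362323), np.float64(250.8169105895262)) -> [  -6.5 -135.    26.8] rad to yaw180: -1.612
```

Request:
apply_moves(
  motion=[
    {"xyz":[0,-16,-2],"twist":0,"jaw":-1},
    {"xyz":[0,-31,-2],"twist":0,"jaw":-1},
    {"xyz":[0,-47,-2],"twist":0,"jaw":-1},
    {"xyz":[0,-62,0],"twist":0,"jaw":-1},
    {"xyz":[0,-77,2],"twist":0,"jaw":-1},
  ],
  grip_force=25,
)

```text
time: 31.75
ee_pos: [0.5986, -0.0196, 0.2744]
tcp_rot: [-179.7, -2.1, 87.6]
wrist_force: [3.6, -4.1, -4.0]
opening: 0.0109
grasp_force: 24.5
```

```bash
python3 arc.py 6 8 16 24 32 40 48
```

```text
bar angle 78.39194625800407 theta 1.0650338781772042 r 220.90527737684914
now [598.6 -19.6 274.4] [-179.7   -2.1   87.6] t 31.75
(np.float64(568.8023806741039), np.float64(-19.57402119662367), np.float64(266.2784753313923)) -> [ -1.5 -29.7   8.2] rad to yaw180: -1.613
now [598.6 -19.6 274.4] [-179.7   -2.1   87.6] t 31.75
(np.float64(540.5377055298184), np.float64(-19.57402119662367), np.float64(253.92521076141725)) -> [ -3.2 -57.9  20.6] rad to yaw180: -1.613
now [598.6 -19.6 274.4] [-179.7   -2.1   87.6] t 31.75
(np.float64(514.2673423982623), np.float64(-19.57402119662367), np.float64(237.75848482559525)) -> [ -4.8 -84.   36.9] rad to yaw180: -1.613
now [598.6 -19.6 274.4] [-179.7   -2.1   87.6] t 31.75
(np.float64(490.5026140156964), np.float64(-19.57402119662367), np.float64(218.0929644548889)) -> [  -6.5 -107.7   56.6] rad to yaw180: -1.613
now [598.6 -19.6 274.4] [-179.7   -2.1   87.6] t 31.75
(np.float64(469.70607378810945), np.float64(-19.57402119662367), np.float64(195.31141663411617)) -> [  -8.2 -128.4   79.4] rad to yaw180: -1.613
now [598.6 -19.6 274.4] [-179.7   -2.1   87.6] t 31.75
(np.float64(452.2825027153175), np.float64(-19.57402119662367), np.float64(169.85725827798177)) -> [  -9.8 -145.6  104.9] rad to yaw180: -1.613
```

Request:
apply_moves(
  motion=[
    {"xyz":[0,-15,4],"twist":0,"jaw":-1},
    {"xyz":[0,-30,8],"twist":0,"jaw":-1},
    {"xyz":[0,-44,14],"twist":0,"jaw":-1},
    {"xyz":[0,-58,21],"twist":0,"jaw":-1},
    {"xyz":[0,-71,28],"twist":0,"jaw":-1},
  ],
  grip_force=25,
)

```text
time: 32.38
ee_pos: [0.5279, -0.017, 0.2458]
tcp_rot: [-179.7, -1.9, 87.5]
wrist_force: [9.4, -14.2, -10.8]
opening: 0.0107
grasp_force: 24.5
```

```bash
python3 arc.py 6 6 12 18 24 30 | grep '>'
```

```text
(np.float64(508.42913469968437), np.float64(-17.023554111155757), np.float64(233.43059086808177)) -> [ -1.2 -19.4  12.4] rad to yaw180: -1.614
(np.float64(490.82883790660446), np.float64(-17.023554111155757), np.float64(218.4030779852604)) -> [ -2.5 -36.9  27.5] rad to yaw180: -1.614
(np.float64(474.8957602092826), np.float64(-17.023554111155757), np.float64(201.61815541353047)) -> [ -3.7 -52.8  44.4] rad to yaw180: -1.614
(np.float64(460.8044677411817), np.float64(-17.023554111155757), np.float64(183.25972227705878)) -> [ -4.9 -66.8  62.8] rad to yaw180: -1.614
(np.float64(448.7093476513746), np.float64(-17.023554111155757), np.float64(163.52891741103758)) -> [ -6.1 -78.8  82.5] rad to yaw180: -1.614
```

Request:
apply_moves(
  motion=[
    {"xyz":[-2,-10,6],"twist":0,"jaw":-1},
    {"xyz":[-3,-19,12],"twist":0,"jaw":-1},
    {"xyz":[-4,-28,20],"twist":0,"jaw":-1},
    {"xyz":[-4,-37,28],"twist":0,"jaw":-1},
    {"xyz":[-4,-45,36],"twist":0,"jaw":-1},
  ],
  grip_force=25,
)

```text
time: 33.0
ee_pos: [0.4843, -0.0159, 0.2097]
tcp_rot: [-179.9, -2.1, 87.6]
wrist_force: [19.8, -1.5, -16.3]
opening: 0.0113
grasp_force: 24.3
```

```bash
python3 arc.py 6 5 10 15 20 25 30| grep -v now
```

```text
bar angle 43.71270275113161 theta 0.459766896881415 r 219.48967053350913
(np.float64(470.4774899091321), np.float64(-15.892324850519726), np.float64(196.27940378793357)) -> [ -1.1 -13.8  13.4] rad to yaw180: -1.612
(np.float64(459.08214600215706), np.float64(-15.892324850519726), np.float64(180.71688140116711)) -> [ -2.1 -25.2  29. ] rad to yaw180: -1.612
(np.float64(449.0865280167421), np.float64(-15.892324850519726), np.float64(164.22040944845887)) -> [ -3.1 -35.1  45.4] rad to yaw180: -1.612
(np.float64(440.56670864127545), np.float64(-15.892324850519726), np.float64(146.91553604221104)) -> [ -4.1 -43.6  62.7] rad to yaw180: -1.612
(np.float64(433.5875288456119), np.float64(-15.892324850519726), np.float64(128.9339617180134)) -> [ -5.1 -50.5  80.7] rad to yaw180: -1.612
(np.float64(428.2021044021406), np.float64(-15.892324850519726), np.float64(110.41253711404457)) -> [ -6.  -55.9  99.2] rad to yaw180: -1.612
```

Request:
apply_moves(
  motion=[
    {"xyz":[0,-4,9],"twist":0,"jaw":-1},
    {"xyz":[0,-11,16],"twist":0,"jaw":-1},
    {"xyz":[0,-17,24],"twist":0,"jaw":-1},
    {"xyz":[0,-22,31],"twist":0,"jaw":-1},
    {"xyz":[0,-27,39],"twist":0,"jaw":-1},
  ],
  grip_force=25,
)

```text
time: 33.62
ee_pos: [0.4572, -0.0147, 0.1722]
tcp_rot: [-180.0, -1.9, 87.6]
wrist_force: [16.2, -11.6, -8.7]
opening: 0.0105
grasp_force: 24.8
```

```bash
python3 arc.py 6 4 8 10 12 14 16| grep -v now
```

```text
bar angle 31.570254599633206 theta 0.24784119738506857 r 218.12842085966076
(np.float64(447.0072355072153), np.float64(-14.703230161679453), np.float64(160.3330165023773)) -> [ -0.8 -10.1  11.9] rad to yaw180: -1.613
(np.float64(440.3462736521526), np.float64(-14.703230161679453), np.float64(146.41197428703742)) -> [ -1.6 -16.8  25.8] rad to yaw180: -1.613
(np.float64(437.38419142163116), np.float64(-14.703230161679453), np.float64(139.28560304668713)) -> [ -1.9 -19.7  32.9] rad to yaw180: -1.613
(np.float64(434.67262038117525), np.float64(-14.703230161679453), np.float64(132.0601978201117)) -> [ -2.3 -22.4  40.1] rad to yaw180: -1.613
(np.float64(432.214864162412), np.float64(-14.703230161679453), np.float64(124.74456165059144)) -> [ -2.6 -24.9  47.4] rad to yaw180: -1.613
(np.float64(430.01391716270587), np.float64(-14.703230161679453), np.float64(117.34760751391148)) -> [ -3.  -27.1  54.8] rad to yaw180: -1.613
```

Request:
apply_moves(
  motion=[
    {"xyz":[-1,-3,9],"twist":0,"jaw":-1},
    {"xyz":[-2,-8,18],"twist":0,"jaw":-1},
    {"xyz":[-2,-13,27],"twist":0,"jaw":-1},
    {"xyz":[-2,-16,34],"twist":0,"jaw":-1},
    {"xyz":[-2,-18,40],"twist":0,"jaw":-1},
  ],
  grip_force=25,
)

```text
time: 34.25
ee_pos: [0.4396, -0.0142, 0.133]
tcp_rot: [179.9, -2.0, 87.6]
wrist_force: [15.3, -9.8, -4.6]
opening: 0.0106
grasp_force: 24.7
```

Request:
apply_moves(
  motion=[
    {"xyz":[0,-1,3],"twist":0,"jaw":-1},
    {"xyz":[0,-2,6],"twist":0,"jaw":-1},
    {"xyz":[0,-2,8],"twist":0,"jaw":-1},
  ],
  grip_force=25,
)

```text
time: 34.62
ee_pos: [0.439, -0.0137, 0.13]
tcp_rot: [179.6, -2.0, 87.6]
wrist_force: [4.5, -4.9, 30.2]
opening: 0.0107
grasp_force: 27.7
```

```bash
python3 arc.py 6| grep -v now;  python3 - <<'E'
from h import *
P=par("side"); im,d=camera("side"); C=cloud(d,P); save("s8",im[100:340,160:450]); z=C[...,2]
m=(C[...,0]>.48)&(C[...,0]<.63)&(C[...,1]>.06)&(C[...,1]<.145)&(z>.1)
p=C[m]*1000; print(len(p),np.percentile(p[:,2],[5,50,95]))
E
```

```text
bar angle 19.430428650934267 theta 0.03596126396122789 r 216.3478567767945
1524 [119.59737843 122.97984191 126.11494334]
```

View pics/s8.png

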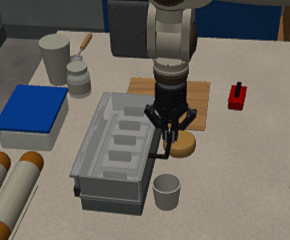

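```bash
python3 - <<'E'
from h import *
for n in ("side","top"):
    P=par(n); im,d=camera(n); C=cloud(d,P)*1000; x,y,z=C[...,0],C[...,1],C[...,2]
    for lo in range(480,645,20):
        m=(x>lo)&(x<lo+20)&(y>20)&(y<160)&(z>100)&(z<140)
        if m.sum()>20: print(n,lo,m.sum(),np.percentile(z[m],[10,50,90]).round(1))
    m=(im.max(-1)<60)&(x>410)&(x<460)&(y>-95)&(y<55)&(abs(y+16)>45)&(z>90)&(z<150)
    print("bar",m.sum(),np.percentile(C[m],[5,50,95],axis=0).round(1) if m.sum() else "")
E
```

```text
side 480 345 [108.3 122.7 127.5]
side 500 379 [113.6 122.5 125.1]
side 520 371 [114.  122.5 124.9]
side 540 368 [115.1 122.5 125. ]
side 560 369 [115.5 122.8 125. ]
side 580 359 [114.7 122.4 125. ]
side 600 356 [114.1 122.4 125.1]
side 620 337 [117.5 122.6 124.9]
side 640 259 [118.7 122.4 124.9]
bar 58 [[435.3 -85.5 116.8]
 [442.9  38.8 120.6]
 [455.9  53.7 124.3]]
top 480 312 [120.5 124.7 128.6]
top 500 434 [121.2 123.1 125.3]
top 520 453 [121.2 123.6 125.8]
top 540 477 [121.1 123.4 125.8]
top 560 505 [121.1 123.3 125.7]
top 580 485 [121.  123.3 125.5]
top 600 485 [120.7 123.3 126. ]
top 620 488 [121.2 123.6 125.5]
top 640 400 [119.6 123.  125.6]
bar 11 [[437.7  52.9 120.4]
 [447.9  53.1 122.1]
 [458.1  53.2 124.5]]
```

The hood top is level at 123 mm from front to back, so the cover is fully down. I'm releasing the bar.

Request:
apply_moves(
  motion=[
    {"xyz":[0,0,-1],"twist":0,"jaw":-0.35},
    {"xyz":[0,0,-1],"twist":0,"jaw":-0.35},
    {"xyz":[0,0,-1],"twist":0,"jaw":-0.35},
    {"xyz":[0,0,-1],"twist":0,"jaw":-0.35},
  ],
  grip_force=25,
)

```text
time: 35.28
ee_pos: [0.4343, -0.0125, 0.1249]
tcp_rot: [-179.6, -2.1, 87.6]
wrist_force: [-0.7, -0.2, 0.5]
opening: 0.0279
grasp_force: 0.0
```

Request:
apply_moves(
  motion=[
    {"xyz":[0,0,-15],"twist":0,"jaw":-0.35},
    {"xyz":[0,0,-40],"twist":0,"jaw":-0.35},
    {"xyz":[0,0,-90],"twist":0,"jaw":-0.35},
    {"xyz":[20,0,-90],"twist":0,"jaw":-1},
    {"xyz":[75,0,-90],"twist":0,"jaw":-1},
  ],
  grip_force=25,
)

```text
time: 35.9
ee_pos: [0.4387, 0.0586, 0.2197]
tcp_rot: [-179.8, -2.1, 87.4]
wrist_force: [1.3, -0.1, -0.5]
opening: 0.0001
grasp_force: 0.0
```

Request:
apply_moves(
  motion=[
    {"xyz":[55,0,0],"twist":0,"jaw":-1},
    {"xyz":[110,0,0],"twist":0,"jaw":-1},
    {"xyz":[165,0,0],"twist":0,"jaw":-1},
    {"xyz":[220,0,0],"twist":0,"jaw":-1},
    {"xyz":[260,10,0],"twist":0,"jaw":-1},
  ],
  grip_force=25,
)

```text
time: 36.52
ee_pos: [0.4584, 0.3205, 0.2289]
tcp_rot: [-179.7, -2.2, 87.7]
wrist_force: [-0.7, -0.7, 0.5]
opening: 0.0004
grasp_force: 0.0
```

```bash
python3 - <<'E'
from h import *
P=par("top"); im,d=camera("top"); C=cloud(d,P)*1000; x,y,z=C[...,0],C[...,1],C[...,2]
for lo in range(480,645,40):
    m=(x>lo)&(x<lo+40)&(y>-160)&(y<120)&(z>100)&(z<140); print(lo,m.sum(),np.median(z[m]).round(1))
save("t9",im[60:340,150:510])
P=par("side"); im,d=camera("side"); C=cloud(d,P)*1000; x,y,z=C[...,0],C[...,1],C[...,2]
m=(x>370)&(x<600)&(y>280)&(y<375)&(z>45)&(z<60)&(im.max(-1)<90)
k,l,s,c=cv2.connectedComponentsWithStats(m.astype(np.uint8))
for i in range(1,k):
    if s[i,4]>25: p=C[l==i]; print("key",np.percentile(p,[3,97],axis=0).mean(0).round(1),np.median(p[:,2]).round(1),c[i].round(),s[i,4])
E
python3 go.py 550,325,160
```

```text
480 2069 123.6
520 2099 123.3
560 2091 123.2
600 2057 123.2
640 743 122.7
key [550.1 326.7  48.9] 48.6 [261. 362.] 249
key [404.5 329.1  48.7] 48.7 [328. 369.] 250
key [500.1 326.8  48.8] 48.7 [284. 364.] 102
key [453.6 327.5  48.7] 48.1 [305. 366.] 107
now [459.1 321.4 227.6] [-179.6   -2.1   87.8] t 36.625
(550.0, 325.0, 160.0) -> [ 4.6 91.1 67.2] rad to yaw180: -1.609
```

Request:
apply_moves(
  motion=[
    {"xyz":[2,40,20],"twist":0,"jaw":-1},
    {"xyz":[5,85,50],"twist":0,"jaw":-1},
    {"xyz":[5,91,67],"twist":0,"jaw":-1},
    {"xyz":[5,91,120],"twist":0,"jaw":-1},
    {"xyz":[5,91,142],"twist":0,"jaw":-1},
  ],
  grip_force=25,
)

```text
time: 37.25
ee_pos: [0.548, 0.3236, 0.083]
tcp_rot: [-179.5, -2.0, 87.6]
wrist_force: [-0.1, -0.2, -0.9]
opening: 0.0005
grasp_force: 0.0
```

Request:
apply_moves(
  motion=[
    {"xyz":[0,0,0],"twist":0,"jaw":-1},
    {"xyz":[0,0,0],"twist":0,"jaw":-1},
  ],
  grip_force=25,
)

```text
time: 37.5
ee_pos: [0.5498, 0.3248, 0.0875]
tcp_rot: [-179.8, -2.2, 87.6]
wrist_force: [0.7, 1.1, 0.8]
opening: 0.0002
grasp_force: 0.0
```

```bash
python3 go.py 550,326,75 550,326,60
```

```text
now [549.8 324.8  87.5] [-179.8   -2.2   87.6] t 37.5
(550.0, 326.0, 75.0) -> [ 0.7  0.2 12.6] rad to yaw180: -1.612
(550.0, 326.0, 60.0) -> [ 0.1  0.3 27.5] rad to yaw180: -1.612
```

Request:
apply_moves(
  motion=[
    {"xyz":[0,0,12],"twist":0,"jaw":-1},
    {"xyz":[0,0,19],"twist":0,"jaw":-1},
    {"xyz":[0,0,24],"twist":0,"jaw":-1},
    {"xyz":[0,0,28],"twist":0,"jaw":-1},
    {"xyz":[0,0,28],"twist":0,"jaw":-1},
  ],
  grip_force=25,
)

```text
time: 38.12
ee_pos: [0.5496, 0.3255, 0.0607]
tcp_rot: [-179.8, -2.2, 87.6]
wrist_force: [-7.3, -6.7, 23.3]
opening: 0.0
grasp_force: 11.8
```

Request:
apply_moves(
  motion=[
    {"xyz":[0,0,0.5],"twist":0,"jaw":-1},
    {"xyz":[0,0,0.5],"twist":0,"jaw":-1},
  ],
  grip_force=25,
)

```text
time: 38.38
ee_pos: [0.5496, 0.3255, 0.0607]
tcp_rot: [-179.8, -2.2, 87.6]
wrist_force: [-9.4, -7.4, 27.1]
opening: 0.0
grasp_force: 13.1
```

Request:
apply_moves(
  motion=[
    {"xyz":[0,0,-12],"twist":0,"jaw":-1},
    {"xyz":[0,0,-28],"twist":0,"jaw":-1},
    {"xyz":[-1,-48,-28],"twist":0,"jaw":-1},
    {"xyz":[-2,-96,-28],"twist":0,"jaw":-1},
    {"xyz":[-2,-96,-28],"twist":0,"jaw":-1},
  ],
  grip_force=25,
)

```text
time: 39.0
ee_pos: [0.4509, 0.3266, 0.0857]
tcp_rot: [-179.6, -2.1, 87.7]
wrist_force: [1.1, -0.2, 0.4]
opening: -0.0001
grasp_force: 0.0
```

Request:
apply_moves(
  motion=[
    {"xyz":[0,0,0],"twist":0,"jaw":-1},
    {"xyz":[0,0,0],"twist":0,"jaw":-1},
  ],
  grip_force=25,
)

```text
time: 39.25
ee_pos: [0.4543, 0.3267, 0.0855]
tcp_rot: [-179.7, -2.1, 87.6]
wrist_force: [-0.1, 0.3, -0.1]
opening: 0.0001
grasp_force: 0.0
```

```bash
python3 go.py 454,327.3,75 454,327.3,60
```

```text
now [454.3 326.7  85.5] [-179.7   -2.1   87.6] t 39.25
(454.0, 327.3, 75.0) -> [ 0.2 -0.2 10.5] rad to yaw180: -1.613
(454.0, 327.3, 60.0) -> [-0.4 -0.1 25.5] rad to yaw180: -1.613
```

Request:
apply_moves(
  motion=[
    {"xyz":[0,0,12],"twist":0,"jaw":-1},
    {"xyz":[0,0,18],"twist":0,"jaw":-1},
    {"xyz":[0,0,23],"twist":0,"jaw":-1},
    {"xyz":[0,0,26],"twist":0,"jaw":-1},
    {"xyz":[0,0,26],"twist":0,"jaw":-1},
  ],
  grip_force=25,
)

```text
time: 39.88
ee_pos: [0.4534, 0.3271, 0.0609]
tcp_rot: [-179.7, -2.1, 87.6]
wrist_force: [-3.9, -7.5, 15.2]
opening: 0.0003
grasp_force: 7.5
```

Request:
apply_moves(
  motion=[
    {"xyz":[0,0,0.5],"twist":0,"jaw":-1},
    {"xyz":[0,0,0.5],"twist":0,"jaw":-1},
  ],
  grip_force=25,
)

```text
time: 40.12
ee_pos: [0.4535, 0.3271, 0.0609]
tcp_rot: [-179.7, -2.1, 87.6]
wrist_force: [-5.8, -8.0, 17.6]
opening: 0.0002
grasp_force: 9.0
```

Request:
apply_moves(
  motion=[
    {"xyz":[0,0,-12],"twist":0,"jaw":-1},
    {"xyz":[0,0,-27],"twist":0,"jaw":-1},
    {"xyz":[-1,25,-27],"twist":0,"jaw":-1},
    {"xyz":[-1,46,-27],"twist":0,"jaw":-1},
    {"xyz":[-1,46,-27],"twist":0,"jaw":-1},
  ],
  grip_force=25,
)

```text
time: 40.75
ee_pos: [0.5, 0.3237, 0.0856]
tcp_rot: [-179.6, -2.1, 87.6]
wrist_force: [-0.0, -0.3, -0.6]
opening: -0.0001
grasp_force: 0.0
```

Request:
apply_moves(
  motion=[
    {"xyz":[0,0,0],"twist":0,"jaw":-1},
    {"xyz":[0,0,0],"twist":0,"jaw":-1},
  ],
  grip_force=25,
)

```text
time: 41.0
ee_pos: [0.4986, 0.3238, 0.0857]
tcp_rot: [-179.6, -2.1, 87.7]
wrist_force: [-0.4, 0.7, 0.6]
opening: -0.0001
grasp_force: 0.0
```

```bash
python3 go.py 500.5,326.5,60
```

```text
now [498.6 323.8  85.7] [-179.6   -2.1   87.7] t 41.0
(500.5, 326.5, 60.0) -> [ 1.8  1.9 25.8] rad to yaw180: -1.612
```

Request:
apply_moves(
  motion=[
    {"xyz":[2,2,12],"twist":0,"jaw":-1},
    {"xyz":[2,2,18],"twist":0,"jaw":-1},
    {"xyz":[2,2,23],"twist":0,"jaw":-1},
    {"xyz":[2,2,26],"twist":0,"jaw":-1},
    {"xyz":[2,2,26],"twist":0,"jaw":-1},
  ],
  grip_force=25,
)

```text
time: 41.62
ee_pos: [0.501, 0.3264, 0.061]
tcp_rot: [-179.7, -2.1, 87.6]
wrist_force: [-6.2, -4.4, 13.6]
opening: -0.0
grasp_force: 6.4
```

Request:
apply_moves(
  motion=[
    {"xyz":[0,0,0.5],"twist":0,"jaw":-1},
    {"xyz":[0,0,0.5],"twist":0,"jaw":-1},
  ],
  grip_force=25,
)

```text
time: 41.88
ee_pos: [0.501, 0.3264, 0.0609]
tcp_rot: [-179.7, -2.1, 87.6]
wrist_force: [-6.9, -5.3, 15.4]
opening: -0.0004
grasp_force: 7.8
```

Request:
apply_moves(
  motion=[
    {"xyz":[0,0,-12],"twist":0,"jaw":-1},
    {"xyz":[0,0,-27],"twist":0,"jaw":-1},
    {"xyz":[0,-48,-27],"twist":0,"jaw":-1},
    {"xyz":[-1,-95,-27],"twist":0,"jaw":-1},
    {"xyz":[-1,-95,-27],"twist":0,"jaw":-1},
  ],
  grip_force=25,
)

```text
time: 42.5
ee_pos: [0.4043, 0.3286, 0.0874]
tcp_rot: [-179.7, -2.1, 87.7]
wrist_force: [0.8, -0.2, -0.6]
opening: -0.0002
grasp_force: 0.0
```

Request:
apply_moves(
  motion=[
    {"xyz":[0,0,0],"twist":0,"jaw":-1},
    {"xyz":[0,0,0],"twist":0,"jaw":-1},
  ],
  grip_force=25,
)

```text
time: 42.75
ee_pos: [0.4073, 0.3286, 0.0869]
tcp_rot: [-179.7, -2.1, 87.6]
wrist_force: [-0.3, -0.3, 0.8]
opening: 0.0002
grasp_force: 0.0
```

```bash
python3 go.py 405.5,329,60
```

```text
now [407.3 328.6  86.9] [-179.7   -2.1   87.6] t 42.75
(405.5, 329.0, 60.0) -> [-0.7 -1.7 26.9] rad to yaw180: -1.613
```

Request:
apply_moves(
  motion=[
    {"xyz":[0,-2,13],"twist":0,"jaw":-1},
    {"xyz":[0,-2,19],"twist":0,"jaw":-1},
    {"xyz":[0,-2,24],"twist":0,"jaw":-1},
    {"xyz":[0,-2,28],"twist":0,"jaw":-1},
    {"xyz":[0,-2,28],"twist":0,"jaw":-1},
  ],
  grip_force=25,
)

```text
time: 43.38
ee_pos: [0.4044, 0.3292, 0.0608]
tcp_rot: [-179.7, -2.1, 87.6]
wrist_force: [-7.2, -9.4, 20.9]
opening: 0.0003
grasp_force: 10.7
```

Request:
apply_moves(
  motion=[
    {"xyz":[0,0,0.5],"twist":0,"jaw":-1},
    {"xyz":[0,0,0.5],"twist":0,"jaw":-1},
  ],
  grip_force=25,
)

```text
time: 43.62
ee_pos: [0.4044, 0.3292, 0.0607]
tcp_rot: [-179.7, -2.1, 87.6]
wrist_force: [-8.4, -10.5, 23.8]
opening: -0.0004
grasp_force: 12.4
```

Request:
apply_moves(
  motion=[
    {"xyz":[0,0,-15],"twist":0,"jaw":-1},
    {"xyz":[0,0,-50],"twist":0,"jaw":-1},
    {"xyz":[0,0,-110],"twist":0,"jaw":-1},
    {"xyz":[30,-50,-130],"twist":0,"jaw":-1},
    {"xyz":[60,-90,-130],"twist":0,"jaw":-1},
  ],
  grip_force=25,
)

```text
time: 44.25
ee_pos: [0.3171, 0.3896, 0.1933]
tcp_rot: [-179.8, -2.3, 87.5]
wrist_force: [1.0, 0.9, -0.9]
opening: -0.0002
grasp_force: 0.0
```

Request:
apply_moves(
  motion=[
    {"xyz":[0,0,0],"twist":0,"jaw":-1},
    {"xyz":[0,0,0],"twist":0,"jaw":-1},
    {"xyz":[0,0,0],"twist":0,"jaw":-1},
  ],
  grip_force=25,
)

```text
time: 44.62
ee_pos: [0.3181, 0.3879, 0.1906]
tcp_rot: [-179.6, -2.1, 87.6]
wrist_force: [0.2, -0.7, 0.3]
opening: -0.0004
grasp_force: 0.0
```

```bash
python3 - <<'E'
from h import *
P=par("side"); im,d=camera("side"); C=cloud(d,P)*1000; x,y,z=C[...,0],C[...,1],C[...,2]
m=(x>370)&(x<600)&(y>280)&(y<375)&(z>43)&(z<60)&(im.max(-1)<90)
k,l,s,c=cv2.connectedComponentsWithStats(m.astype(np.uint8))
for i in range(1,k):
    if s[i,4]>25: p=C[l==i]; print("key",np.median(p,0).round(1),s[i,4])
P=par("top"); im,d=camera("top"); C=cloud(d,P)*1000; x,y,z=C[...,0],C[...,1],C[...,2]
for lo in range(480,645,40):
    m=(x>lo)&(x<lo+40)&(y>-160)&(y<120)&(z>100)&(z<140); print(lo,m.sum(),np.median(z[m]).round(1))
save("t10",im[60:340,150:510])
E
```

```text
key [549.5 327.3  48.8] 262
key [404.2 331.3  48.8] 272
key [500.3 327.5  48.2] 109
key [453.  328.8  48.5] 118
480 2067 123.6
520 2098 123.3
560 2085 123.3
600 2061 123.2
640 742 122.7
```

View pics/t10.png

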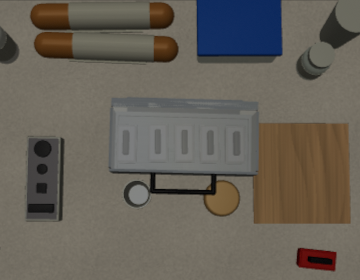

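The crop shows the cover down with five tins under it, at (125,142) to (236,142). All keys are back up, the mug (136,193) and cheese (221,197) are in place, and the arm is clear.

```bash
python3 -c "
from workcell import bot
print(bot.job_done())"
```

```text
the job is handed in; nothing more can be done
None
```

The job is handed in, though no verdict came back: all five tins are on the plate, the cover is fully down, the four keys were pressed in order and are back up, and the mug and cheese look undisturbed in the final picture.

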